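# Sort clarinet joint blanks by length into the rows of a lidded case

## Task

Lift the lid of the instrument case right back until it rests on its stop and leave it open. Then lay every clarinet joint blank from the bench in the case row made for its length - the row whose end blocks it just fits between - flat on the row's floor and squarely across from one end block to the other, side by side and not stacked. Leave the glue bottle, the mug and the screwdriver where they are.

Things in the scene. Friction and masses are not known exactly. Their poses are not given: they have to be found in the camera images.
- case: Fixed plywood instrument case, 216 mm deep (its x) x 436 mm wide (its y) x 62 mm high without lid, walls 8 mm, floor 6 mm; origin at the centre of its underside, z up; -x side faces the robot. Three row inserts stand side by side along its y on its floor, in varying order; a row holds three blanks side by side along x, about 56 mm apart, with room for fingers.
- lid (a joint): Hinge of the case lid, along the case's y at its far (+x) top rim: 0 shut, grows as the lid is lifted, 1.72 rad on its stop (just past upright). Stiff hinge: the lid stays where it is left; lifting takes about 4 to 8 N at the handle. The lid is a 10 mm plywood panel, 216 x 436 mm, underside level with the case rim when shut.
- lid_handle (a point): Grip point on the lid handle: a dark wooden tab that sticks out 40 mm from the middle of the lid's front edge, in the lid's plane (so forward when shut, upward when open); 22 mm wide along the case's y, 18 mm thick. The point is inside it, 26 mm from the lid's edge, 242 mm from the hinge. Pinched across its 22 mm, it can turn between the fingers as the lid swings.
- lid_hinge (a point): Point on the hinge axis (parallel to the case's y), at the far top rim of the case, 62 mm above the bench, midway along the case's width.
- row_short: Row insert for 66 mm blanks, fixed in the case: 199 mm (its x) x 139 mm (its y), lined floor 4 mm thick between two plain wooden end blocks, tops 26 mm above its underside, 80 mm clear between them along its y. Origin at the centre of its underside, axes as the case's. A blank lying in it has its long axis along the insert's y, its centre 18 mm above this origin.
- row_mid: Row insert for 92 mm blanks, fixed in the case: 199 mm (its x) x 139 mm (its y), lined floor 4 mm thick between two plain wooden end blocks, tops 26 mm above its underside, 106 mm clear between them along its y. Origin at the centre of its underside, axes as the case's. A blank lying in it has its long axis along the insert's y, its centre 18 mm above this origin.
- row_long: Row insert for 118 mm blanks, fixed in the case: 199 mm (its x) x 139 mm (its y), lined floor 4 mm thick between two plain wooden end blocks, tops 26 mm above its underside, 132 mm clear between them along its y. Origin at the centre of its underside, axes as the case's. A blank lying in it has its long axis along the insert's y, its centre 18 mm above this origin.
- short_1: Clarinet joint blank of dark blackwood, 66 mm long in all along its x: square body 28 x 28 x 42 mm with a corked round tenon 21 mm across, 12 mm long at each end; origin at its very centre (14 mm above what it lies on). Loose on the bench, left of the case; may be absent. About 63 g.
- short_2: Clarinet joint blank of dark blackwood, 66 mm long in all along its x: square body 28 x 28 x 42 mm with a corked round tenon 21 mm across, 12 mm long at each end; origin at its very centre (14 mm above what it lies on). Loose on the bench, left of the case; may be absent. About 63 g.
- mid_1: Clarinet joint blank of dark blackwood, 92 mm long in all along its x: square body 28 x 28 x 68 mm with a corked round tenon 21 mm across, 12 mm long at each end; origin at its very centre (14 mm above what it lies on). Loose on the bench, left of the case; may be absent. About 87 g.
- mid_2: Clarinet joint blank of dark blackwood, 92 mm long in all along its x: square body 28 x 28 x 68 mm with a corked round tenon 21 mm across, 12 mm long at each end; origin at its very centre (14 mm above what it lies on). Loose on the bench, left of the case; may be absent. About 87 g.
- mid_3: Clarinet joint blank of dark blackwood, 92 mm long in all along its x: square body 28 x 28 x 68 mm with a corked round tenon 21 mm across, 12 mm long at each end; origin at its very centre (14 mm above what it lies on). Loose on the bench, left of the case; may be absent. About 87 g.
- long_1: Clarinet joint blank of dark blackwood, 118 mm long in all along its x: square body 28 x 28 x 94 mm with a corked round tenon 21 mm across, 12 mm long at each end; origin at its very centre (14 mm above what it lies on). Loose on the bench, left of the case; may be absent. About 112 g.
- long_2: Clarinet joint blank of dark blackwood, 118 mm long in all along its x: square body 28 x 28 x 94 mm with a corked round tenon 21 mm across, 12 mm long at each end; origin at its very centre (14 mm above what it lies on). Loose on the bench, left of the case; may be absent. About 112 g.
- glue: Bystander: upright white glue bottle, 44 mm across, 120 mm high, origin at the centre of its underside. Leave alone.
- mug: Bystander: white mug, 76 mm across, 85 mm high, origin at the centre of its underside. Leave alone.
- screwdriver: Bystander: screwdriver lying on the bench in front of the case. Leave alone.
Not all that is in view belongs to the job. Leave any blue, green or yellow look-alike of the short_2 alone.

How it is judged:
By the outcome, as a careful person would: the job done as asked, in the order asked, and still so for the second after the job is handed in, with the robot touching nothing.
Of short_1, short_2, mid_1, mid_2, mid_3, long_1, long_2 only 5 to 7 are there at a start; the rules pass over those that are not, and their reading is None.
At some moment in a run one of short_1, short_2, mid_1, mid_2, mid_3, long_1, long_2 may be knocked a few centimetres aside while the robot is not near it.
Once in a run the grip may slacken for a moment while it holds something.
It also fails if it takes over 208 s, if anything falls off the work surface, if the arm or the gripper's body presses on something with over 40 N, if the wrist force passes 120 N, or if a joint passes its speed limit or range.

## Robot

A 6-joint arm with a two-finger parallel gripper is mounted at the origin on the work surface. World frame = base frame: x ahead of the robot, y to its left, z up, the work surface at z = 0. Lengths are in m, angles in rad, forces in N, time in s.
With the tool pointing down it reaches from about 0.325 to 1 m from the base axis. Payload 5.1 kg.
Tool frame: the origin (TCP) lies midway between the tips of the shut fingers; the grasp point (between the pads) lies 19 mm behind it; z points along the fingers, y is the line along which they close (so a half turn about z gives the same grasp; the last joint's range is limited). The gripper opens to 85 mm and grips with 20 to 120 N. Pads are 22 mm wide; open, the fingers measure 114 mm over their backs; the gripper's body (76 mm by 85 mm) begins 54 mm behind the grasp point. The pads swing forward as they close: fully open they stand 13 mm farther back than shut.
Start: joints at [1.065, 0.124, 1.65, -0, 1.367, -0.083], TCP at [0.267, 0.593, 0.231] pointing down, gripper open.
Joint ranges: [-2.61, 2.61], [-1.02, 2.33], [0.03, 2.71], [-1.35, 4.49], [0.32, 2.68], [-2.91, 2.91]. Speed limits (rad/s): [2.57, 2.57, 3.14, 3.14, 3.14, 3.14].

## Interface

Orientations are given as a 3x3 rotation matrix whose columns are the frame's x, y, z axes.
In Python, from station import env, optics gives the robot as it stands. The module is installed in compiled form; this text tells all that it offers.
- The arm moves only by the shell command python3 -m handwheel 'ROWS' [OPENING] [FORCE]. ROWS is JSON, a list of rows, each a list of 6 numbers: the shift along the tool's x, y, z in mm, then the turn, a rotation vector about the tool's x, y, z in degrees. In form: [[dx, dy, dz, rx, ry, rz], ...]. A call has 1 to 20 rows; each row is the pose to reach, as a shift and turn from the pose commanded when the call began, along the tool's axes at that moment; what a row does not reach only later rows make up. A row lasts 1/8 s, in which the tool goes at most 62.5 mm and 10.7 degrees, less where a joint would pass 70% of its speed; a pose out of reach is approached as far as the arm can. A call with a gripper value outside its range is refused whole. OPENING is the opening, from 0 (shut) to 1 (fully open), set as the call begins (- or left out, the last holds). The fingers move at their own pace and stop on an object; FORCE is the grip in N (left out, the last holds). Time passes only in rows, so rows that repeat a pose let the fingers close. It gives the time, the measured TCP pose, the force, the opening and the grip force at its end, in the units of the state.
- env.sense(): the state, without advancing time (a new reading comes with each control period).
- optics.snapshot(name): name is "scene" or "top" or "wrist"; returns a dict with "color" (400x640x3 uint8, blue, green, red), "z_map" (400x640 float32, m along the optical axis (not along the pixel's ray), 0 where there is no reading), "fx", "fy", "cx", "cy" (pixels), "eye" and "rotation" of the camera in the world. Camera axes: x right, y up, looking along -z (the intrinsics and any distortion apply to the point x, -y, -z); pixel columns grow to the right and rows downward; lengths in m; the calibration is good to about 2 mm. A picture is of the moment at which its call begins.
- env.close_job(): hands the job in; it is judged then, once.
The state is a dict: "clock": time; "joint_positions": joint angles; "joint_vel": joint speeds; "joint_torque": joint torques, N m; "eef_pos": TCP position; "ee_rot": TCP orientation; "contact_force": force on the tool from outside, world axes, zero at the start; "torque": the same for the moment, N m; "grip_width": finger opening in m; "finger_force": force on a finger pad.
Only numpy, scipy, OpenCV 4.12 (cv2) and the standard library are available. Lean on these libraries where they do the work, as an engineer would, in place of code of your own. Each camera call takes 0.05 s, during which the arm holds its last target. There are 200 camera calls.

## Working session

There is one attempt and no reset: what is moved stays moved. The work goes in short steps, Python scripts to look and compute and a shell command to move; the robot and the scene stay as the last step left them, time stands still between calls to the robot, and variables do not carry over. Pictures are saved under pics/ and viewed, at most 14 in all, crops included, and the job is handed in when it is done.

```bash
mkdir -p pics
cat > h.py <<'E'
import numpy as np, cv2
from station import env, optics
def snap(n, save=None):
    s=optics.snapshot(n)
    if save: cv2.imwrite('pics/'+save,s['color'])
    return s
def cloud(s):
    h,w=s['z_map'].shape; v,u=np.mgrid[:h,:w]; d=s['z_map']
    p=np.stack([(u-s['cx'])/s['fx']*d,-(v-s['cy'])/s['fy']*d,-d],-1)
    return p@np.array(s['rotation']).T+np.array(s['eye'])
E
python3 - <<'E'
from h import *
s=snap('top','top1.png'); np.savez('top1.npz',c=s['color'],P=cloud(s)); print({k:s[k] for k in s if k not in('color','z_map')})
t=snap('scene','scene1.png')
e=env.sense(); print(e)
E
```

```text
{'fx': 370.5485383396111, 'fy': 370.5485383396111, 'cx': 320.7964317764179, 'cy': 197.59352405028213, 'eye': array([ 0.31505921, -0.0571013 ,  1.0552184 ]), 'rotation': array([[-0.00997713,  0.98044856, -0.19652245],
       [-0.99993128, -0.01099233, -0.00407571],
       [-0.00615627,  0.19646828,  0.98049085]])}
{'clock': 0.1, 'joint_positions': array([ 1.06543589e+00,  1.24428785e-01,  1.65153722e+00,  3.72085887e-05,
        1.36747421e+00, -8.26304286e-02]), 'joint_vel': array([-4.21116916e-05, -3.30081689e-03, -2.18484135e-03, -4.64617542e-04,
        1.38210044e-03, -7.37949720e-04]), 'joint_torque': array([ 4.08340811e-04, -4.24933398e+01, -3.66652036e+01, -1.33428453e-04,
        3.99099954e-03, -2.10885798e-05]), 'eef_pos': array([0.26643501, 0.59228909, 0.23018325]), 'ee_rot': array([[-9.11969168e-01,  4.10257698e-01, -9.26330684e-04],
       [ 4.10258701e-01,  9.11967786e-01, -1.59896862e-03],
       [ 1.88794555e-04, -1.83824531e-03, -9.99998293e-01]]), 'contact_force': array([ 0.0028663 , -0.09659058,  0.09385497]), 'torque': array([-0.02526155, -0.00478153,  0.00618984]), 'finger_force': 0.0, 'grip_width': 0.08526229169597739}
```

View pics/top1.png

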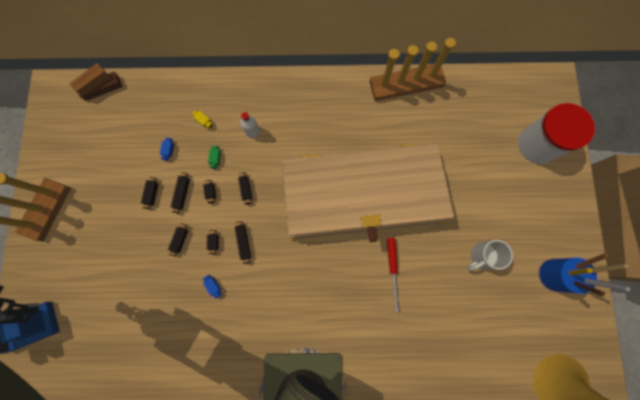

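View pics/scene1.png

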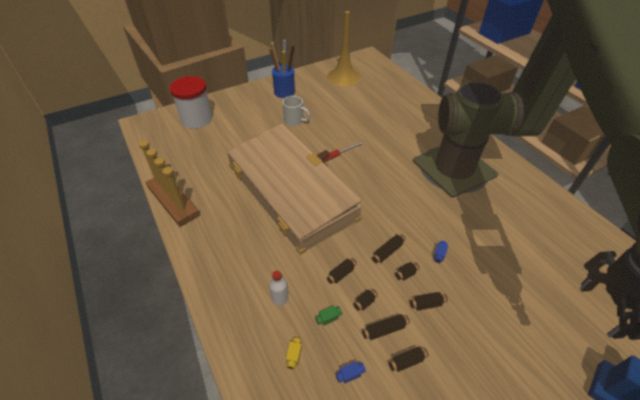

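The top view shows all 7 blanks: shorts (210,191), (213,242); mids (150,193), (245,188), (178,240); longs (180,193), (242,242). The case is shut, with its handle at (372,228), and the screwdriver is at (393,260). The scene view agrees.

```bash
cat >> h.py <<'E'
def blobs(s,zlo=0.012,zhi=0.045,xr=(0.25,0.75),yr=(0.1,0.62)):
    P=cloud(s); c=s['color'].astype(int)
    m=(P[...,2]>-.02)&(P[...,2]<zhi)&(P[...,0]>xr[0])&(P[...,0]<xr[1])&(P[...,1]>yr[0])&(P[...,1]<yr[1])&(c.max(-1)<95)
    n,l,st,ce=cv2.connectedComponentsWithStats(m.astype(np.uint8))
    out=[]
    for i in range(1,n):
        if st[i,4]<60: continue
        k=(l==i)&(P[...,2]>zlo); q=P[k]
        if len(q)<40: continue
        r=cv2.minAreaRect((q[:,:2]*1000).astype(np.float32)); b=cv2.boxPoints(r)
        e=b[1]-b[0],b[2]-b[1]; L=max(e,key=np.linalg.norm)
        a=np.degrees(np.arctan2(L[1],L[0]))%180
        out.append((ce[i].round(),np.round(r[0],1),np.round(sorted(r[1]),1),round(a,1),st[i,4],np.round(np.percentile(q[:,2],90)*1000,1)))
    return out
E
python3 - <<'E'
from h import *
s=snap('top')
for b in blobs(s): print(*b)
P=cloud(s)
for v,u in [(300,200),(200,100),(100,300)]: print('bench',P[v,u])
z=P[...,2]; m=(z>0.062)&(z<0.085)&(P[...,0]>.3)&(P[...,0]<.8)&(abs(P[...,1]+.1)<.35)
n,l,st,ce=cv2.connectedComponentsWithStats(m.astype(np.uint8)); i=1+st[1:,4].argmax(); q=P[l==i]
k=l==i; k=cv2.morphologyEx(k.astype(np.uint8),cv2.MORPH_OPEN,np.ones((25,25)))>0
r=cv2.minAreaRect((P[k][:,:2]*1000).astype(np.float32)); print('lid',r,cv2.boxPoints(r),np.median(P[k][:,2]))
h=(l==i)&~k; 
for a in (P[220:245,365:380]): pass
for v in range(212,246,3): print(v,[tuple((P[v,u]*1000).round().astype(int)) for u in (360,364,368,372,376,380,384)])
cr=cv2.resize(s['color'][100:300,130:460],None,fx=2.4,fy=2.4,interpolation=cv2.INTER_CUBIC); cv2.imwrite('pics/crop1.png',cr)
E
```

```text
[255. 132.] [718.9 140.5] [ 9.7 34. ] 130.2 67 42.3
[171. 151.] [671.8 390.9] [17. 67.] 159.6 117 20.8
[218. 159.] [647.9 250.3] [16.6 67. ] 167.3 115 26.6
[181. 193.] [541.3 351.3] [ 27.3 115.8] 169.8 518 29.7
[246. 189.] [550.2 164.6] [27.  85.2] 12.2 345 30.1
[151. 193.] [542.8 439.9] [28.9 90.4] 170.0 432 29.5
[211. 192.] [543.5 266.6] [26.4 62. ] 10.8 248 30.2
[244. 243.] [396.3 166.7] [ 27.  110.4] 11.6 496 30.3
[179. 240.] [408.9 348.8] [27.6 88.2] 161.6 429 29.7
[214. 243.] [399.3 250.8] [27.  61.6] 4.5 268 29.8
bench [0.24234974 0.28311054 0.00033894]
bench [5.26588397e-01 5.90074086e-01 1.63316387e-04]
bench [0.83090639 0.00781749 0.00337698]
lid ((596.1818237304688, -142.35287475585938), (66.58454895019531, 72.70283508300781), 88.30966186523438) [[ 558.8642  -174.55838]
 [ 631.53534 -176.70294]
 [ 633.49945 -110.14737]
 [ 560.8283  -108.00281]] 0.07708091859478017
212 [(np.int64(469), np.int64(-156), np.int64(88)), (np.int64(468), np.int64(-166), np.int64(94)), (np.int64(468), np.int64(-177), np.int64(92)), (np.int64(468), np.int64(-187), np.int64(91)), (np.int64(468), np.
[... 3078 characters left out ...]
.int64(404), np.int64(-230), np.int64(3))]
242 [(np.int64(397), np.int64(-163), np.int64(0)), (np.int64(397), np.int64(-174), np.int64(1)), (np.int64(397), np.int64(-185), np.int64(1)), (np.int64(397), np.int64(-197), np.int64(-3)), (np.int64(396), np.int64(-208), np.int64(2)), (np.int64(396), np.int64(-219), np.int64(0)), (np.int64(396), np.int64(-230), np.int64(2))]
245 [(np.int64(388), np.int64(-162), np.int64(1)), (np.int64(388), np.int64(-174), np.int64(-1)), (np.int64(388), np.int64(-185), np.int64(0)), (np.int64(388), np.int64(-196), np.int64(-1)), (np.int64(388), np.int64(-208), np.int64(-3)), (np.int64(388), np.int64(-219), np.int64(1)), (np.int64(388), np.int64(-230), np.int64(0))]
```

View pics/crop1.png

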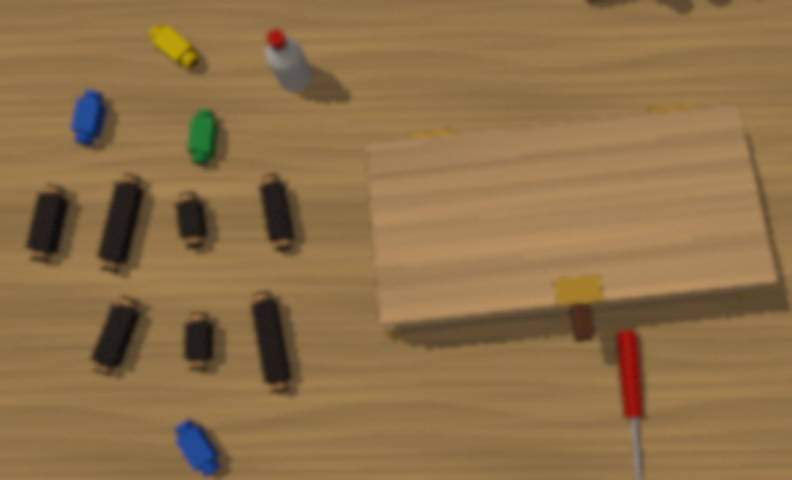

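The enlarged crop shows the lid corners at full-picture (283,161), (437,145), (453,218), (289,234) and the tab at about (372,234). The lid's front is about 25 mm above shut height, so it may stand slightly ajar; I'll fit its plane.

```bash
cat >> h.py <<'E'
def ray(s,u,v):
    d=np.array([(u-s['cx'])/s['fx'],-(v-s['cy'])/s['fy'],-1.]); return np.array(s['rotation'])@d
def onplane(s,u,v,n,c):  # n.p=c
    d=ray(s,u,v); e=np.array(s['eye']); return e+d*(c-n@e)/(n@d)
E
python3 - <<'E'
from h import *
s=snap('top'); P=cloud(s)
poly=np.zeros(P.shape[:2],np.uint8); cv2.fillPoly(poly,[np.array([[288,166],[433,150],[447,214],[294,229]])],1)
q=P[(poly>0)&(P[...,2]>.05)]
A=np.c_[q[:,:2],np.ones(len(q))]; w=np.linalg.lstsq(A,q[:,2],rcond=None)[0]; print('z=ax+by+c',w,np.std(A@w-q[:,2]))
n=np.array([-w[0],-w[1],1]);c=w[2]
for u,v in [(283,161),(437.5,144.6),(453,218),(289,234.6),(371.5,227.5),(374.5,241)]: print(u,v,onplane(s,u,v,n,c).round(4))
poly[:]=0; cv2.fillPoly(poly,[np.array([[280,155],[440,140],[460,230],[285,242]])],1)
m=(poly>0)&(P[...,2]>.06)
n_,l,st,ce=cv2.connectedComponentsWithStats(m.astype(np.uint8)); i=1+st[1:,4].argmax(); m=l==i
m2=cv2.morphologyEx(m.astype(np.uint8),cv2.MORPH_OPEN,np.ones((21,21)))>0
r=cv2.minAreaRect((P[m2][:,:2]*1000).astype(np.float32)); print(r); print(cv2.boxPoints(r))
h=P[m&~m2]; h=h[(h[:,0]<.45)]; print(len(h),h.mean(0),h.min(0),h.max(0))
E
```

```text
z=ax+by+c [-0.38769546  0.00152898  0.2940498 ] 0.0598645777642951
283 161 [0.6223 0.0525 0.0529]
437.5 144.6 [ 0.6725 -0.3918  0.0327]
453 218 [ 0.4458 -0.3883  0.1206]
289 234.6 [0.4065 0.0265 0.1365]
371.5 227.5 [ 0.4227 -0.1795  0.1299]
374.5 241 [ 0.3879 -0.1838  0.1434]
((488.8936462402344, -177.10333251953125), (321.26318359375, 436.0632019042969), 5.877752304077148)
[[ 306.77875    23.332312]
 [ 351.4344   -410.43832 ]
 [ 671.00854  -377.53897 ]
 [ 626.3529     56.23166 ]]
224 [ 0.42128572 -0.15791052  0.08738968] [ 0.31505921 -0.3621191   0.06001582] [0.44685606 0.03336555 1.0552184 ]
```

```bash
sed -i "s/    return p@np.array(s\['rotation'\]).T+np.array(s\['eye'\])/    p=p@np.array(s['rotation']).T+np.array(s['eye']); p[d<=0]=np.nan; return p/" h.py
python3 - <<'E'
from h import *
s=snap('top'); P=cloud(s)
poly=np.zeros(P.shape[:2],np.uint8); cv2.fillPoly(poly,[np.array([[288,166],[433,150],[447,214],[294,229]])],1)
q=P[(poly>0)&(P[...,2]>.05)&(P[...,2]<.15)]
A=np.c_[q[:,:2],np.ones(len(q))]; w=np.linalg.lstsq(A,q[:,2],rcond=None)[0]; print('z=ax+by+c',w,np.std(A@w-q[:,2]))
n=np.array([-w[0],-w[1],1]);c=w[2]
C=[onplane(s,u,v,n,c) for u,v in [(283,161),(437.5,144.6),(453,218),(289,234.6),(371.5,227.5),(374.5,241)]]
for x in C: print(x.round(4))
print(*[np.linalg.norm(C[i]-C[(i+1)%4]).round(4) for i in range(4)])
m=np.abs(P[...,2]-P[...,0]*w[0]-P[...,1]*w[1]-c)<.008
m&=(P[...,0]>.37)&(P[...,0]<.72)&(P[...,1]>-.45)&(P[...,1]<.1)
n_,l,st,ce=cv2.connectedComponentsWithStats(m.astype(np.uint8)); i=1+st[1:,4].argmax(); m=l==i
m2=cv2.morphologyEx(m.astype(np.uint8),cv2.MORPH_OPEN,np.ones((21,21)))>0
r=cv2.minAreaRect((P[m2][:,:2]*1000).astype(np.float32)); print(r); print(cv2.boxPoints(r))
h=P[m&~m2]; h=h[(h[:,0]<.425)&(abs(h[:,1]+.18)<.04)]; print(len(h),h.mean(0),h.min(0),h.max(0))
E
```

```text
z=ax+by+c [-0.10869254 -0.01071407  0.1402921 ] 0.0017439565107770258
[0.6162 0.0503 0.0728]
[ 0.6585 -0.3787  0.0728]
[ 0.4493 -0.3971  0.0957]
[0.4106 0.0303 0.0953]
[ 0.4267 -0.184   0.0959]
[ 0.3914 -0.1899  0.0998]
0.4311 0.2113 0.4291 0.2078
((537.6802978515625, -180.8604736328125), (213.6333770751953, 415.46624755859375), 5.338266849517822)
[[ 412.0003     16.03391 ]
 [ 450.6535   -397.63037 ]
 [ 663.3603   -377.75485 ]
 [ 624.7071     35.909424]]
119 [ 0.40767456 -0.18417359  0.10073699] [ 0.39137163 -0.19678081  0.09092167] [ 0.4249578  -0.17274389  0.10714843]
```

```bash
cat >> h.py <<'E'
from scipy.spatial.transform import Rotation as R
def down(ya,tilt=0):  # tool pointing down, tool y at world angle ya (deg); tilt about tool y
    a=np.radians(ya); y=np.array([np.cos(a),np.sin(a),0]); z=np.array([0,0,-1.])
    return np.c_[np.cross(y,z),y,z]@R.from_euler('y',tilt,degrees=True).as_matrix()
def rows(*T):  # each T: x,y,z(mm) of TCP, yaw of tool y[, tilt]
    e=env.sense(); p=e['eef_pos']; M=e['ee_rot']
    for t in T:
        d=M.T@(np.array(t[:3])/1000-p)*1000; rv=R.from_matrix(M.T@down(*t[3:])).as_rotvec(degrees=True)
        print(np.r_[d,rv].round(1).tolist())
E
python3 -c "
from h import *
rows((400,250,260,80),(400,-186,160,95.4),(400,-186,72,95.4))"
```

```text
[-262.2, -257.6, -29.1, -0.1, -0.0, -14.2]
[-441.1, -655.1, 71.3, -0.1, -0.0, -29.6]
[-441.1, -655.0, 159.3, -0.1, -0.0, -29.6]
```

```bash
python3 -m handwheel '[[-262,-257,-29,0,0,-14],[-262,-257,-29,0,0,-14],[-262,-257,-29,0,0,-14],[-262,-257,-29,0,0,-14],[-262,-257,-29,0,0,-14],[-262,-257,-29,0,0,-14],[-441,-655,71,0,0,-29.6],[-441,-655,71,0,0,-29.6],[-441,-655,71,0,0,-29.6],[-441,-655,71,0,0,-29.6],[-441,-655,71,0,0,-29.6],[-441,-655,71,0,0,-29.6],[-441,-655,71,0,0,-29.6],[-441,-655,71,0,0,-29.6],[-441,-655,71,0,0,-29.6]]' 0.5 60
python3 - <<'E'
from h import *
s=snap('wrist','w1.png'); P=cloud(s)
rows((400,-186,72,95.4))
E
```

```text
clock: 2.12
eef_pos: [0.3999, -0.1859, 0.16]
ee_rot: [[-0.996, -0.092, -0.001], [-0.092, 0.996, 0.001], [0.001, 0.001, -1.0]]
contact_force: [1.1, 1.0, 0.7]
grip_width: 0.043
finger_force: 0.0
[0.2, -1.0, 88.3, 0.0, -0.0, -0.0]
```

View pics/w1.png

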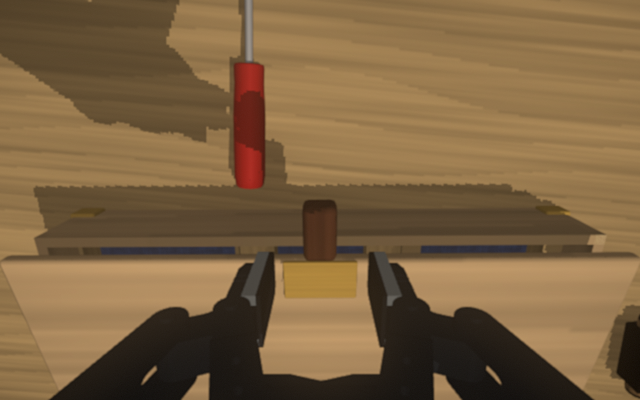

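The wrist view shows the tab at (320,230), midway between the fingers (258 and 383). The lid is ajar, and the screwdriver at (250,125) is clear. Lowering and gripping.

```bash
python3 -m handwheel '[[0,-0.5,50,0,0,0],[0,-0.5,88,0,0,0],[0,-0.5,88,0,0,0],[0,-0.5,88,0,0,0]]' 0.5 && python3 -m handwheel '[[0,0,0,0,0,0],[0,0,0,0,0,0],[0,0,0,0,0,0],[0,0,0,0,0,0],[0,0,0,0,0,0]]' 0 80
python3 - <<'E'
from h import *
e=env.sense(); g=e['eef_pos']-.019*-e['ee_rot'][:,2]*-1; print(e['eef_pos'])
H=np.array([.640,-.164]); ux=np.array([np.cos(np.radians(5.4)),np.sin(np.radians(5.4))])
# arc rows: TCP relative shift; grasp point at radius r0, angle t0 about hinge
p=e['eef_pos']; gx=(p[:2]-H)@ux; gz=p[2]+.019-.062; r=np.hypot(gx,gz); t0=np.arctan2(gz,-gx); print('r,t0',r,t0)
for t in np.r_[np.linspace(t0,1.76,20)][1:]:
    dx=-r*np.cos(t)-gx; dz=r*np.sin(t)-gz
    w=np.array([ux[0]*dx,ux[1]*dx,dz]); print((e['ee_rot'].T@w*1000).round().astype(int).tolist(),round(t,2))
E
```

```text
clock: 2.68
eef_pos: [0.4015, -0.1857, 0.0742]
ee_rot: [[-0.995, -0.096, 0.002], [-0.096, 0.995, -0.001], [-0.002, -0.002, -1.0]]
contact_force: [-0.1, 0.1, 0.7]
grip_width: 0.0427
finger_force: 0.0
clock: 3.3
eef_pos: [0.4016, -0.1868, 0.0733]
ee_rot: [[-0.996, -0.094, 0.004], [-0.094, 0.996, -0.002], [-0.003, -0.002, -1.0]]
contact_force: [6.0, -1.6, 1.8]
grip_width: 0.0203
finger_force: 79.7
[ 0.40155956 -0.18680933  0.07329623]
r,t0 0.24143715221741882 0.12581456504818508
[-4, 0, -20] 0.21
[-9, 0, -41] 0.3
[-16, 0, -60] 0.38
[-25, 0, -79] 0.47
[-35, 0, -97] 0.56
[-47, 0, -114] 0.64
[-60, 0, -130] 0.73
[-74, 0, -145] 0.81
[-90, 0, -159] 0.9
[-107, 0, -171] 0.99
[-125, 0, -181] 1.07
[-143, 0, -190] 1.16
[-163, 0, -198] 1.24
[-183, 0, -204] 1.33
[-203, 0, -208] 1.42
[-224, 0, -210] 1.5
[-244, 0, -210] 1.59
[-265, 0, -209] 1.67
[-286, 0, -206] 1.76
```

```bash
python3 -m handwheel '[[-4,0,-20,0,0,0],[-9,0,-41,0,0,0],[-16,0,-60,0,0,0],[-25,0,-79,0,0,0],[-35,0,-97,0,0,0],[-47,0,-114,0,0,0],[-60,0,-130,0,0,0],[-74,0,-145,0,0,0],[-90,0,-159,0,0,0],[-107,0,-171,0,0,0],[-107,0,-171,0,0,0]]' 0 60
```

```text
clock: 4.68
eef_pos: [0.5051, -0.1767, 0.2423]
ee_rot: [[-0.996, -0.094, -0.007], [-0.094, 0.996, -0.001], [0.007, -0.0, -1.0]]
contact_force: [-2.0, -4.1, 2.7]
grip_width: 0.0205
finger_force: 74.8
```

```bash
python3 -m handwheel '[[-18,0,-10,0,0,0],[-36,0,-19,0,0,0],[-56,0,-27,0,0,0],[-76,0,-33,0,0,0],[-96,0,-37,0,0,0],[-117,0,-39,0,0,0],[-137,0,-39,0,0,0],[-150,0,-39,0,0,0],[-158,0,-38,0,0,0],[-163,0,-37,0,0,0],[-168,0,-36,0,0,0],[-168,0,-36,0,0,0]]' 0 60
```

```text
clock: 6.18
eef_pos: [0.673, -0.1605, 0.2806]
ee_rot: [[-0.996, -0.094, -0.002], [-0.094, 0.996, -0.0], [0.002, 0.0, -1.0]]
contact_force: [-2.0, -1.5, 7.8]
grip_width: 0.0206
finger_force: 79.0
```

```bash
python3 -m handwheel '[[-4,0,1,0,0,0],[-8,0,2,0,0,0],[-12,0,3,0,0,0],[-12,0,3,0,0,0]]' 0 60
python3 - <<'E'
from h import *
s=snap('scene','scene2.png')
E
```

```text
clock: 6.68
eef_pos: [0.6855, -0.1593, 0.2785]
ee_rot: [[-0.996, -0.093, -0.0], [-0.093, 0.996, -0.001], [0.0, -0.001, -1.0]]
contact_force: [-0.8, 0.3, 9.5]
grip_width: 0.0211
finger_force: 79.9
```

View pics/scene2.png

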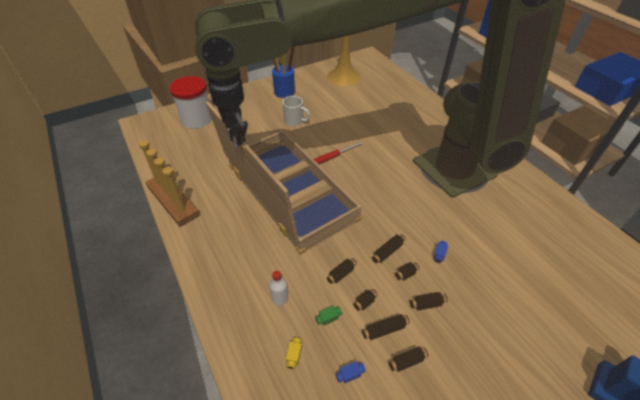

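```bash
python3 -m handwheel '[[-5,0,0,0,0,0],[-5,0,0,0,0,0]]'; python3 -m handwheel '[[-5,0,1,0,0,0],[-5,0,1,0,0,0]]';python3 -m handwheel '[[-5,0,1,0,0,0],[-5,0,1,0,0,0]]'
```

```text
clock: 6.98
eef_pos: [0.6899, -0.1588, 0.2777]
ee_rot: [[-0.996, -0.094, -0.002], [-0.094, 0.996, -0.0], [0.002, 0.0, -1.0]]
contact_force: [-3.0, -0.4, 6.6]
grip_width: 0.021
finger_force: 80.0
clock: 7.22
eef_pos: [0.6949, -0.1583, 0.2766]
ee_rot: [[-0.996, -0.094, -0.002], [-0.094, 0.996, 0.0], [0.002, 0.0, -1.0]]
contact_force: [-0.9, -0.5, 7.4]
grip_width: 0.0206
finger_force: 79.9
clock: 7.48
eef_pos: [0.6961, -0.1583, 0.2761]
ee_rot: [[-0.996, -0.093, -0.013], [-0.093, 0.996, -0.0], [0.013, 0.001, -1.0]]
contact_force: [-20.1, 0.1, 13.2]
grip_width: 0.0203
finger_force: 79.8
```

```bash
python3 -m handwheel '[[5,0,0,0,0,0],[5,0,0,0,0,0],[5,0,0,0,0,0],[5,0,0,0,0,0]]' 0.55 && python3 -m handwheel '[[0,0,-50,0,0,0],[0,0,-90,0,0,0],[250,0,-90,0,0,0],[250,0,-90,0,0,0],[250,0,-90,0,0,0],[250,0,-90,0,0,0],[250,0,-90,0,0,0],[250,0,-90,0,0,0]]'
python3 - <<'E'
from h import *
s=snap('top'); cv2.imwrite('pics/top2.png',s['color']); cv2.imwrite('pics/top2c.png',cv2.resize(s['color'][110:260,130:470],None,fx=2.35,fy=2.35,interpolation=cv2.INTER_CUBIC))
np.savez('top2.npz',**s)
for b in blobs(s): print(*b)
E
```

```text
clock: 7.98
eef_pos: [0.6959, -0.1581, 0.2738]
ee_rot: [[-0.996, -0.094, -0.001], [-0.094, 0.996, 0.0], [0.001, 0.0, -1.0]]
contact_force: [-0.2, 0.7, 0.7]
grip_width: 0.0469
finger_force: 0.0
clock: 8.98
eef_pos: [0.4472, -0.1817, 0.3648]
ee_rot: [[-0.996, -0.093, 0.001], [-0.093, 0.996, -0.0], [-0.001, -0.001, -1.0]]
contact_force: [-0.1, -0.1, -0.5]
grip_width: 0.047
finger_force: 0.0
[245. 188.] [554.7 164.8] [25.9 72.7] 11.5 259 30.3
[181. 192.] [542.7 350.7] [ 26.1 100.5] 170.6 418 30.1
[150. 193.] [540.2 439.8] [26.7 82.7] 172.3 333 30.2
[210. 192.] [540.  266.1] [26.  54.5] 10.0 189 30.2
[243. 242.] [399.3 166.8] [ 25.7 100.7] 12.1 392 30.0
[178. 240.] [406.8 348.7] [27.1 76.2] 162.1 330 30.2
[213. 242.] [401.  251.5] [26.5 47.7] 2.4 192 29.9
```

View pics/top2c.png

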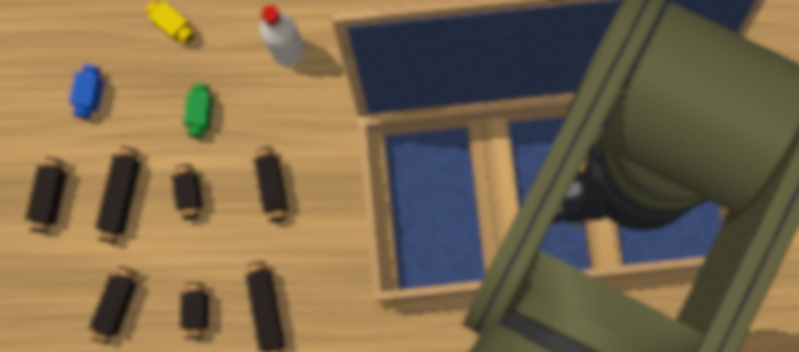

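The open case's left row shows at crop (435,205), but the arm hides the rest. The lid stands open behind. I'll move over the first mid blank, then photograph the case.

```bash
python3 -c "
from h import *
rows((500,100,300,81),(541,440,120,81))"
```

```text
[-78.5, 275.5, 64.6, -0.0, 0.0, 14.4]
[-151.2, 610.2, 244.6, -0.0, 0.0, 14.4]
```

```bash
python3 -m handwheel '[[-78,275,65,0,0,14.4],[-78,275,65,0,0,14.4],[-78,275,65,0,0,14.4],[-78,275,65,0,0,14.4],[-78,275,65,0,0,14.4],[-151,610,245,0,0,14.4],[-151,610,245,0,0,14.4],[-151,610,245,0,0,14.4],[-151,610,245,0,0,14.4],[-151,610,245,0,0,14.4],[-151,610,245,0,0,14.4],[-151,610,245,0,0,14.4],[-151,610,245,0,0,14.4]]' 0.6 50
python3 - <<'E'
from h import *
s=snap('top'); cv2.imwrite('pics/top3c.png',cv2.resize(s['color'][110:260,260:480],None,fx=3.6,fy=3.6,interpolation=cv2.INTER_CUBIC))
np.savez('top3.npz',**s)
w=snap('wrist','w2.png'); np.savez('w2.npz',**w)
rows((541,440,3,81))
E
```

```text
clock: 10.65
eef_pos: [0.5399, 0.4408, 0.1177]
ee_rot: [[-0.988, 0.155, -0.002], [0.155, 0.988, -0.002], [0.002, -0.002, -1.0]]
contact_force: [0.4, -0.7, -0.2]
grip_width: 0.0515
finger_force: 0.0
[0.0, 0.4, 117.1, 0.0, 0.1, -0.0]
```

View pics/top3c.png

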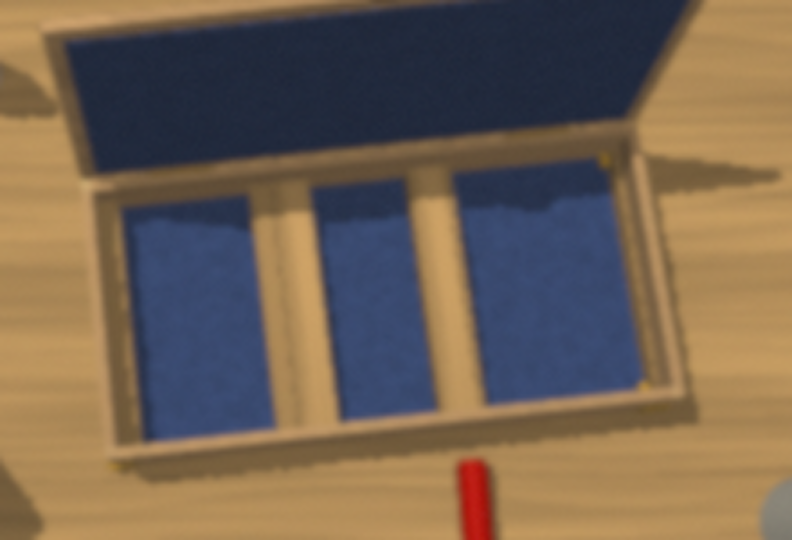

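View pics/w2.png

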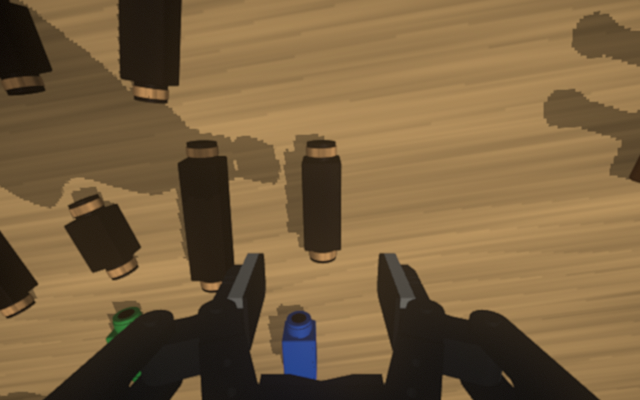

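The case rows in the crop: left (200,320) is mid, middle (375,300) is short, right (550,280) is long. The rim corners are (92,183), (632,128), (683,392), (112,458). In the wrist view the blank at (322,200) is centred between the fingers.

```bash
cat >> h.py <<'E'
def wfit(w,xy,rad=.07):  # fit blank near xy (mm) from its dark top face pixels in wrist view
    P=cloud(w); c=w['color'].astype(int).max(-1)
    m=(P[...,2]>.02)&(P[...,2]<.036)&(np.hypot(P[...,0]-xy[0]/1e3,P[...,1]-xy[1]/1e3)<rad)&(np.arange(640)[None]>0)
    n,l,st,ce=cv2.connectedComponentsWithStats(m.astype(np.uint8))
    for i in range(1,n):
        if st[i,4]<300: continue
        r=cv2.minAreaRect((P[l==i][:,:2]*1000).astype(np.float32)); b=cv2.boxPoints(r); L=max((b[1]-b[0],b[2]-b[1]),key=np.linalg.norm)
        print('w',ce[i].round(),np.round(r[0],1),np.round(sorted(r[1]),1),round(np.degrees(np.arctan2(L[1],L[0]))%180,1))
E
python3 - <<'E'
from h import *
s=dict(np.load('top3.npz')); f=lambda u,v,z: onplane(s,u/3.6+260-.36,v/3.6+110-.36,np.array([0,0,1.]),z)
C=np.array([f(u,v,.062) for u,v in [(92,183),(632,128),(683,392),(112,458)]]); print(C.round(4))
print([np.linalg.norm(C[i]-C[(i+1)%4]).round(4) for i in range(4)], 'centre',C.mean(0))
yv=C[0]-C[1]+C[3]-C[2]; a=np.degrees(np.arctan2(-yv[0],yv[1])); print('yaw',a)
ux=np.array([np.cos(np.radians(a)),np.sin(np.radians(a))]); uy=np.array([-ux[1],ux[0]])
O=C.mean(0)[:2]
for nm,L,Rr in [('mid',[(122,208),(145,440)],[(250,197),(274,428)]),('short',[(314,188),(341,422)],[(406,180),(438,412)]),('long',[(455,174),(484,406)],[(610,160),(642,388)])]:
    l=[(f(*p,.010)[:2]-O)@uy for p in L]; r=[(f(*p,.032)[:2]-O)@uy for p in Rr]; r0=[(f(*p,.010)[:2]-O)@uy for p in Rr]
    print(nm,np.round(l,4),np.round(r,4),np.round(r0,4),'c',(np.mean(l)+np.mean(r))/2,'w',np.mean(l)-np.mean(r))
P=cloud(s)
m=(P[...,2]<.02)&(P[...,2]>.003); q=(P[...,:2]-O); qx=q@ux; qy=q@uy
m&=(abs(qx)<.09)&(abs(qy)<.21); print('floorz',np.median(P[...,2][m])); h=np.histogram(qy[m],np.arange(-.21,.211,.01))[0]; print(h)
w=dict(np.load('w2.npz')); wfit(w,(541,440))
E
```

```text
[[ 0.6209  0.0453  0.062 ]
 [ 0.6606 -0.3757  0.062 ]
 [ 0.4527 -0.3992  0.062 ]
 [ 0.4078  0.0286  0.062 ]]
[np.float64(0.4229), np.float64(0.2092), np.float64(0.4301), np.float64(0.2138)] centre [ 0.53548242 -0.17523222  0.062     ]
yaw 5.6875867538346725
mid [0.1924 0.1924] [0.0891 0.0917] [0.088  0.0906] c 0.14138598720596268 w 0.10202112453701125
short [0.0353 0.0377] [-0.0362 -0.0353] [-0.04   -0.0391] c 0.00037876774440205943 w 0.07232044752869696
long [-0.0804 -0.0757] [-0.2005 -0.1945] [-0.2078 -0.2016] c -0.1377600932817601 w 0.11939900007520518
floorz 0.010038290916921322
[140 208 210 203 215 215 207 210 215 206 209 219 204  92   0   0   0 188
 209 207 210 218 209 213 211  15   0   0   5  16 210 215 211 214 213 214
 214 212 216 213 136   0]
w [321. 203.] [544.9 438.7] [27.7 92.7] 171.9
```

Run:
```python
from h import *
s=dict(np.load('top3.npz')); P=cloud(s)
m=(P[...,2]>.09)&(P[...,2]<.3)&(P[...,0]>.6)&(P[...,0]<.74)&(P[...,1]<.04)&(P[...,1]>-.37)
q=P[m]; ux=np.array([np.cos(.0985),np.sin(.0985)]); x=(q[:,:2]-[.5355,-.1752])@ux
A=np.c_[q[:,2],np.ones(len(q))]; k=np.polyfit(q[:,2],x,1); print(len(q),'x=',k,'lid angle',np.pi/2+np.arctan(k[0]), 'at z=.062',np.polyval(k,.062),q[:,2].max())
print(np.std(x-np.polyval(k,q[:,2])))
for _ in range(3): e=env.sense(); print(e['eef_pos'])
rows((544,439,4,82))
```

```text
7040 x= [0.16550223 0.09512932] lid angle 1.7348118267361752 at z=.062 0.10539045815956069 0.299624331646528
0.0019844853379657966
[0.54088174 0.4396183  0.1200708 ]
[0.54088174 0.4396183  0.1200708 ]
[0.54088174 0.4396183  0.1200708 ]
[-3.1, -0.2, 116.1, 0.0, 0.1, -1.0]
```

```bash
python3 -m handwheel '[[-3,0,60,0,0,-1],[-3,0,116,0,0,-1],[-3,0,116,0,0,-1],[-3,0,116,0,0,-1]]' 0.6 && python3 -m handwheel '[[0,0,0,0,0,0],[0,0,0,0,0,0],[0,0,0,0,0,0],[0,0,0,0,0,0]]' 0 50 && python3 -m handwheel '[[0,0,-60,0,0,0],[0,0,-120,0,0,0],[0,0,-150,0,0,0],[0,0,-150,0,0,0]]'
cat >> h.py <<'E'
CO=np.array([535.5,-175.2]); CY=5.6
def slot(row,i,z):  # row y offset name, i in -1,0,1 along case x
    a=np.radians(CY); ux=np.array([np.cos(a),np.sin(a)]); uy=np.array([-ux[1],ux[0]])
    p=CO+56*i*ux+dict(mid=140,short=0,long=-139.5)[row]*uy
    return (*p.round(1),z,CY)
E
python3 -c "
from h import *
t=slot('mid',1,16); print(t); a=slot('mid',1,120)
rows((520,200,160,60),a,t)"
```

```text
clock: 11.25
eef_pos: [0.5445, 0.4392, 0.0058]
ee_rot: [[-0.99, 0.141, 0.002], [0.141, 0.99, 0.001], [-0.002, 0.002, -1.0]]
contact_force: [0.5, -0.0, -0.3]
grip_width: 0.0515
finger_force: 0.0
clock: 11.75
eef_pos: [0.5446, 0.4402, 0.0062]
ee_rot: [[-0.99, 0.14, 0.003], [0.14, 0.99, 0.002], [-0.003, 0.002, -1.0]]
contact_force: [-0.7, -1.0, 5.9]
grip_width: 0.027
finger_force: 51.1
clock: 12.25
eef_pos: [0.5447, 0.4406, 0.1578]
ee_rot: [[-0.99, 0.139, 0.006], [0.139, 0.99, 0.004], [-0.005, 0.005, -1.0]]
contact_force: [0.5, -0.5, -1.6]
grip_width: 0.0271
finger_force: 50.2
(np.float64(577.6), np.float64(-30.4), 16, 5.6)
[-9.1, -241.7, -3.3, 0.3, 0.3, 22.0]
[-98.0, -462.0, 36.1, 0.4, 0.1, 76.4]
[-97.5, -462.5, 140.0, 0.4, 0.1, 76.4]
```

```bash
python3 -m handwheel '[[-9,-240,-3,0,0,22],[-9,-240,-3,0,0,22],[-9,-240,-3,0,0,22],[-9,-240,-3,0,0,22],[-98,-462,36,0,0,76.4],[-98,-462,36,0,0,76.4],[-98,-462,36,0,0,76.4],[-98,-462,36,0,0,76.4],[-98,-462,36,0,0,76.4],[-98,-462,36,0,0,76.4],[-98,-462,36,0,0,76.4]]'
python3 -c "
from h import *
w=snap('wrist','w3.png')
rows(slot('mid',1,16))"
```

```text
clock: 13.62
eef_pos: [0.5748, -0.0312, 0.116]
ee_rot: [[-0.1, 0.995, -0.002], [0.995, 0.1, 0.0], [0.001, -0.002, -1.0]]
contact_force: [0.0, 0.3, -1.3]
grip_width: 0.0269
finger_force: 50.2
[0.3, 2.7, 100.4, -0.1, -0.0, 0.2]
```

View pics/w3.png

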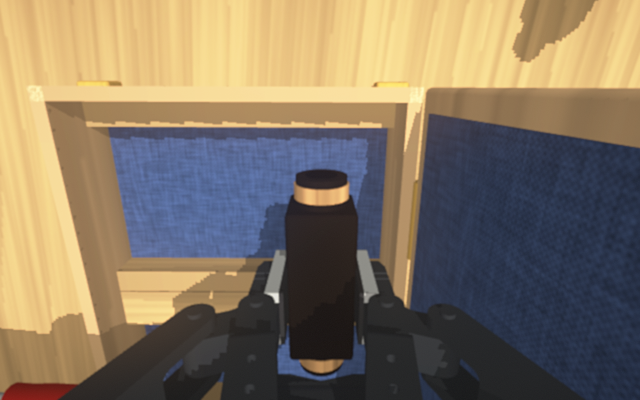

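The wrist view shows the mid row below (floor (110-385,128-258), dividing block at about (190,290)). The blank at (321,270) is held squarely and the lid is clear on the right. I'll check the row's extents against the blank from this cloud.

Run:
```python
from h import *
w=snap('wrist'); P=cloud(w)*1000; a=np.radians(CY); ux=np.array([np.cos(a),np.sin(a)]); uy=np.array([-ux[1],ux[0]])
q=P[...,:2]-CO; X=q@ux; Y=q@uy; z=P[...,2]
f=(z>5)&(z<15)&(Y>60)&(Y<205)&(abs(X)<105)
for lo in range(-95,100,15):
    k=f&(X>lo)&(X<lo+15); print(lo,k.sum(),Y[k].min().round(1) if k.any() else 0,Y[k].max().round(1) if k.any() else 0)
print('X floor',np.percentile(X[f],[.2,99.8]))
b=(z>26)&(z<36)&(abs(X)<90)
h=np.histogram(Y[b],np.arange(40,212,4)); print([(int(e),int(n)) for n,e in zip(h[0],h[1]) if n>20])
k=(z>105)&(z<150)&(abs(X-56)<20)&(w['color'].max(-1)<60); r=cv2.minAreaRect(np.c_[X[k],Y[k]].astype(np.float32)); print('blank',r, np.percentile(z[k],95))
r=cv2.minAreaRect(np.c_[X[f],Y[f]].astype(np.float32)); print('floor',r)
```

```text
-95 2652 86.8 191.1
-80 2647 86.7 191.1
-65 2632 86.8 191.2
-50 2653 86.7 191.2
-35 2648 86.4 191.1
-20 2619 86.3 190.6
-5 2627 86.7 190.6
10 2489 87.0 190.7
25 1235 123.7 190.7
40 877 159.7 190.7
55 866 158.7 190.8
70 1580 95.4 190.8
85 2523 86.5 190.9
X floor [-100.31417693  100.32072068]
[(40, 100), (44, 140), (48, 171), (52, 253), (56, 361), (60, 473), (64, 484), (68, 547), (72, 539), (76, 565), (80, 575), (84, 977), (88, 46), (192, 1073), (196, 1769), (200, 1788), (204, 1826)]
blank ((57.39610290527344, 139.29226684570312), (37.360198974609375, 93.32234954833984), 0.7068477869033813) 139.4180125168682
floor ((-0.14774322509765625, 138.69461059570312), (104.85504913330078, 201.48834228515625), 89.85848999023438)
```

```bash
sed -i 's/mid=140/mid=139/' h.py; python3 -m handwheel '[[0,1,50,0,0,0],[0,1,85,0,0,0],[0,1,99,0,0,0],[0,1,99,0,0,0]]' && python3 -m handwheel '[[0,0,0,0,0,0],[0,0,0,0,0,0],[0,0,0,0,0,0]]' 0.48 && python3 -m handwheel '[[0,0,-50,0,0,0],[0,0,-110,0,0,0],[0,0,-140,0,0,0],[0,0,-140,0,0,0]]'
python3 - <<'E'
from h import *
w=snap('wrist','w4.png'); s=snap('top')
for b in blobs(s): print(*b[:4])
for b in blobs(s,yr=(-.45,.09)): print('case',*b[:4])
rows((540,150,200,60),(406,348,120,72))
E
```

```text
clock: 14.22
eef_pos: [0.5697, -0.0313, 0.0153]
ee_rot: [[-0.099, 0.995, -0.016], [0.995, 0.099, -0.0], [0.001, -0.016, -1.0]]
contact_force: [-21.1, -6.0, 4.6]
grip_width: 0.027
finger_force: 52.8
clock: 14.6
eef_pos: [0.5683, -0.0309, 0.0147]
ee_rot: [[-0.099, 0.995, -0.019], [0.995, 0.099, 0.001], [0.003, -0.018, -1.0]]
contact_force: [-24.8, -3.6, 5.9]
grip_width: 0.0408
finger_force: 0.0
clock: 15.1
eef_pos: [0.579, -0.0313, 0.1626]
ee_rot: [[-0.099, 0.995, 0.008], [0.995, 0.099, -0.001], [-0.002, 0.008, -1.0]]
contact_force: [0.6, -0.5, 0.3]
grip_width: 0.0412
finger_force: 0.0
[245. 188.] [554.6 165. ] [26.  73.4] 11.0
[181. 193.] [542.8 350.7] [ 25.9 100.9] 170.7
[210. 192.] [539.6 265.8] [26.5 54.2] 11.4
[239. 231.] [422.4 176.2] [24.2 54.1] 177.5
[178. 240.] [408.1 347.9] [26.  78.7] 161.0
[213. 242.] [401.  251.1] [25.8 47.8] 2.5
case [407. 160.] [ 629.7 -304.6] [ 41.4 133.2] 95.3
case [363. 195.] [ 540.6 -173.9] [ 77.4 193. ] 5.7
case [402. 208.] [ 526.  -282.9] [ 69.2 147.7] 3.7
[183.8, -18.3, -42.1, -0.0, -0.0, -54.3]
[394.1, -132.1, 37.9, -0.0, -0.0, -66.3]
```

View pics/w4.png

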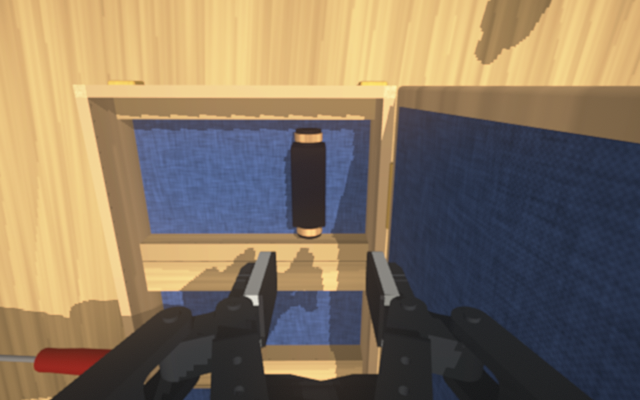

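The mid blank lies flat in its row at (309,183), between the blocks (about 120 and 237). It went down with 25 N sideways because the gripper touched the far wall, so it sits a little forward of the slot. I'll avoid that offset.

```bash
cat >> h.py <<'E'
def inrow(w,row):
    P=cloud(w)*1000; a=np.radians(CY); ux=np.array([np.cos(a),np.sin(a)]); uy=np.array([-ux[1],ux[0]])
    q=P[...,:2]-CO; X=q@ux; Y=q@uy-dict(mid=139,short=0,long=-139.5)[row]; z=P[...,2]
    m=(z>25)&(z<45)&(abs(X)<98)&(abs(Y)<64)&(w['color'].max(-1)<110)
    n,l,st,ce=cv2.connectedComponentsWithStats(m.astype(np.uint8))
    for i in range(1,n):
        if st[i,4]<200: continue
        k=l==i; r=cv2.minAreaRect(np.c_[X[k],Y[k]].astype(np.float32)); print('row',row,ce[i].round(),np.round(r[0],1),np.round(r[1],1),round(r[2],1),np.percentile(z[k],[5,50,95]).round(1))
E
python3 -m handwheel '[[184,-18,-42,0,0,-54],[184,-18,-42,0,0,-54],[184,-18,-42,0,0,-54],[184,-18,-42,0,0,-54],[184,-18,-42,0,0,-54],[394,-132,38,0,0,-66],[394,-132,38,0,0,-66],[394,-132,38,0,0,-66],[394,-132,38,0,0,-66],[394,-132,38,0,0,-66],[394,-132,38,0,0,-66]]' 0.6
python3 - <<'E'
from h import *
w=snap('wrist'); wfit(w,(407,348)); s=snap('top'); inrow(s,'mid')
for b in blobs(s): print(*b[:4])
rows((407,348,4,72))
E
```

```text
clock: 16.58
eef_pos: [0.4062, 0.3472, 0.1186]
ee_rot: [[-0.949, 0.315, -0.002], [0.315, 0.949, -0.002], [0.001, -0.003, -1.0]]
contact_force: [-0.5, -0.2, 0.5]
grip_width: 0.0513
finger_force: 0.0
w [325. 201.] [409.2 348.1] [28.  92.5] 162.0
row mid [312. 181.] [48.2  2.6] [90.7 28.9] 89.3 [28.5 37.5 41. ]
[246. 188.] [554.1 164.7] [25.7 72. ] 11.5
[181. 193.] [539.6 352. ] [ 27.5 107.4] 170.5
[210. 192.] [539.6 265.8] [25.4 53.4] 9.2
[243. 244.] [394.8 167.3] [ 28.5 108.6] 12.2
[179. 240.] [408.2 348.7] [27.1 78.8] 161.5
[213. 243.] [397.2 251.4] [27.9 56. ] 179.9
[1.0, 1.0, 116.1, -0.0, 0.0, -0.5]
```

```bash
python3 -m handwheel '[[-1,1.5,60,0,0,0],[-1,1.5,117,0,0,0],[-1,1.5,117,0,0,0],[-1,1.5,117,0,0,0]]' 0.6 && python3 -m handwheel '[[0,0,0,0,0,0],[0,0,0,0,0,0],[0,0,0,0,0,0],[0,0,0,0,0,0]]' 0 50 && python3 -m handwheel '[[0,0,-60,0,0,0],[0,0,-120,0,0,0],[0,0,-150,0,0,0],[0,0,-150,0,0,0]]'
python3 -c "
from h import *
rows((480,170,160,50),slot('mid',-8/56,110),slot('mid',-8/56,18))"
```

```text
clock: 17.18
eef_pos: [0.4095, 0.3481, 0.004]
ee_rot: [[-0.948, 0.318, 0.0], [0.318, 0.948, 0.0], [-0.0, 0.0, -1.0]]
contact_force: [0.5, -0.3, 0.9]
grip_width: 0.0516
finger_force: 0.0
clock: 17.68
eef_pos: [0.4096, 0.3493, 0.005]
ee_rot: [[-0.949, 0.316, 0.002], [0.316, 0.949, 0.001], [-0.002, 0.002, -1.0]]
contact_force: [1.0, -1.6, 6.2]
grip_width: 0.0272
finger_force: 51.0
clock: 18.18
eef_pos: [0.4098, 0.3498, 0.1565]
ee_rot: [[-0.949, 0.316, 0.005], [0.316, 0.949, 0.004], [-0.004, 0.005, -1.0]]
contact_force: [0.9, 1.0, -1.3]
grip_width: 0.0271
finger_force: 50.2
[-123.4, -148.4, -3.8, 0.3, 0.2, 21.6]
[-221.1, -334.9, 45.6, 0.4, 0.0, 66.0]
[-220.7, -335.4, 137.6, 0.4, 0.0, 66.0]
```

```bash
python3 -m handwheel '[[-123,-148,-4,0,0,22],[-123,-148,-4,0,0,22],[-123,-148,-4,0,0,22],[-123,-148,-4,0,0,22],[-221,-335,45,0,0,66],[-221,-335,45,0,0,66],[-221,-335,45,0,0,66],[-221,-335,45,0,0,66],[-221,-335,45,0,0,66],[-221,-335,45,0,0,66],[-221,-335,100,0,0,66],[-221,-335,130,0,0,66],[-221,-335,139.5,0,0,66],[-221,-335,139.5,0,0,66]]' && python3 -m handwheel '[[0,0,0,0,0,0],[0,0,0,0,0,0],[0,0,0,0,0,0]]' 0.46 && python3 -m handwheel '[[0,0,-50,0,0,0],[0,0,-110,0,0,0],[0,0,-140,0,0,0],[0,0,-140,0,0,0]]'
python3 - <<'E'
from h import *
w=snap('wrist'); inrow(w,'mid')
rows((540,100,200,60),(553,165,120,101.5))
E
```

```text
clock: 19.92
eef_pos: [0.5128, -0.0375, 0.015]
ee_rot: [[-0.101, 0.995, 0.001], [0.995, 0.101, 0.0], [0.0, 0.001, -1.0]]
contact_force: [0.0, -0.4, -1.4]
grip_width: 0.0272
finger_force: 50.5
clock: 20.3
eef_pos: [0.5124, -0.0388, 0.014]
ee_rot: [[-0.098, 0.995, 0.0], [0.995, 0.098, -0.0], [-0.0, 0.0, -1.0]]
contact_force: [-0.4, 1.0, -0.5]
grip_width: 0.0393
finger_force: 0.0
clock: 20.8
eef_pos: [0.5144, -0.0394, 0.1574]
ee_rot: [[-0.097, 0.995, 0.007], [0.995, 0.097, -0.001], [-0.002, 0.007, -1.0]]
contact_force: [0.8, -0.1, 0.3]
grip_width: 0.0389
finger_force: 0.0
row mid [389. 184.] [47.9  2.1] [28.2 76.7] 0.0 [32.2 38.  39.2]
row mid [318. 185.] [-9.4  1.1] [27.8 75.3] 0.7 [36.1 38.  39.2]
[135.8, 40.7, -45.2, 0.1, 0.1, -54.4]
[199.3, 59.7, 34.8, 0.1, 0.1, -95.9]
```

```bash
python3 -m handwheel '[[136,41,-45,0,0,-54],[136,41,-45,0,0,-54],[136,41,-45,0,0,-54],[136,41,-45,0,0,-54],[199,60,35,0,0,-96],[199,60,35,0,0,-96],[199,60,35,0,0,-96],[199,60,35,0,0,-96],[199,60,35,0,0,-96],[199,60,35,0,0,-96],[199,60,35,0,0,-96],[199,60,35,0,0,-96]]' 0.6
python3 - <<'E'
from h import *
w=snap('wrist'); wfit(w,(553,165))
rows((554,165,4,101.5))
E
```

```text
clock: 22.35
eef_pos: [0.5523, 0.1648, 0.1183]
ee_rot: [[-0.98, -0.199, -0.001], [-0.199, 0.98, -0.0], [0.001, -0.0, -1.0]]
contact_force: [-0.3, 0.5, 0.0]
grip_width: 0.0512
finger_force: 0.0
w [320. 200.] [554.3 164. ] [28.  92.5] 11.6
[-1.6, -0.2, 114.5, -0.0, -0.0, 0.0]
```

```bash
python3 -m handwheel '[[-2,-1,60,0,0,0],[-2,-1,116,0,0,0],[-2,-1,116,0,0,0],[-2,-1,116,0,0,0]]' 0.6 && python3 -m handwheel '[[0,0,0,0,0,0],[0,0,0,0,0,0],[0,0,0,0,0,0],[0,0,0,0,0,0]]' 0 50 && python3 -m handwheel '[[0,0,-60,0,0,0],[0,0,-120,0,0,0],[0,0,-150,0,0,0],[0,0,-150,0,0,0]]'
python3 -c "
from h import *
rows((500,100,160,60),slot('mid',-62/56,110),slot('mid',-62/56,16))"
```

```text
clock: 22.9
eef_pos: [0.5549, 0.1644, 0.0033]
ee_rot: [[-0.98, -0.2, -0.0], [-0.2, 0.98, -0.0], [0.0, -0.0, -1.0]]
contact_force: [0.4, 0.3, 1.0]
grip_width: 0.0513
finger_force: 0.0
clock: 23.4
eef_pos: [0.5556, 0.1645, 0.0043]
ee_rot: [[-0.98, -0.201, 0.002], [-0.201, 0.98, 0.0], [-0.002, -0.0, -1.0]]
contact_force: [-0.4, -0.8, 5.1]
grip_width: 0.0276
finger_force: 50.7
clock: 23.9
eef_pos: [0.5565, 0.1647, 0.1561]
ee_rot: [[-0.98, -0.201, 0.006], [-0.201, 0.98, 0.001], [-0.006, -0.0, -1.0]]
contact_force: [0.0, -0.3, -0.7]
grip_width: 0.0273
finger_force: 49.9
[68.3, -52.1, -4.3, 0.1, 0.3, 41.6]
[136.3, -184.1, 45.3, 0.3, 0.3, 96.0]
[136.8, -184.1, 139.3, 0.3, 0.3, 96.0]
```

```bash
python3 -m handwheel '[[68,-52,-4,0,0,42],[68,-52,-4,0,0,42],[68,-52,-4,0,0,42],[68,-52,-4,0,0,42],[135.5,-184,45,0,0,96],[135.5,-184,45,0,0,96],[135.5,-184,45,0,0,96],[135.5,-184,45,0,0,96],[135.5,-184,45,0,0,96],[135.5,-184,45,0,0,96],[135.5,-184,45,0,0,96],[135.5,-184,100,0,0,96],[135.5,-184,130,0,0,96],[135.5,-184,139.5,0,0,96],[135.5,-184,139.5,0,0,96]]' && python3 -m handwheel '[[0,0,0,0,0,0],[0,0,0,0,0,0],[0,0,0,0,0,0]]' 0.4 && python3 -m handwheel '[[0,0,-50,0,0,0],[0,0,-110,0,0,0],[0,0,-140,0,0,0],[0,0,-140,0,0,0]]'
python3 - <<'E'
from h import *
w=snap('wrist','w5.png'); inrow(w,'mid')
rows((470,150,200,60),(539.6,266,120,100))
E
```

```text
clock: 25.78
eef_pos: [0.4626, -0.0436, 0.0168]
ee_rot: [[-0.1, 0.995, 0.005], [0.995, 0.1, -0.001], [-0.002, 0.005, -1.0]]
contact_force: [-0.3, 0.3, 14.7]
grip_width: 0.0271
finger_force: 61.2
clock: 26.15
eef_pos: [0.4653, -0.0436, 0.0174]
ee_rot: [[-0.099, 0.995, 0.014], [0.995, 0.099, -0.001], [-0.003, 0.014, -1.0]]
contact_force: [9.4, 2.3, 7.7]
grip_width: 0.0342
finger_force: 5.3
clock: 26.65
eef_pos: [0.4611, -0.0434, 0.1567]
ee_rot: [[-0.099, 0.995, 0.007], [0.995, 0.099, -0.001], [-0.002, 0.007, -1.0]]
contact_force: [0.4, 0.3, 0.0]
grip_width: 0.0345
finger_force: 0.0
row mid [454. 185.] [47.7  0.2] [28.9 93. ] 0.3 [28.1 37.9 39.2]
row mid [323. 186.] [-58.7  -0.7] [92.7 28. ] 89.8 [32.3 37.9 39.1]
row mid [384. 184.] [-9.3  3. ] [28.3 86.7] 0.3 [30.5 38.  39.2]
[191.1, 29.5, -45.9, 0.1, 0.1, -54.3]
[299.7, 110.0, 34.2, 0.1, 0.1, -94.3]
```

```bash
python3 -m handwheel '[[191,30,-46,0,0,-54],[191,30,-46,0,0,-54],[191,30,-46,0,0,-54],[191,30,-46,0,0,-54],[191,30,-46,0,0,-54],[300,110,34,0,0,-94],[300,110,34,0,0,-94],[300,110,34,0,0,-94],[300,110,34,0,0,-94],[300,110,34,0,0,-94],[300,110,34,0,0,-94],[300,110,34,0,0,-94]]' 0.6
python3 - <<'E'
from h import *
w=snap('wrist'); wfit(w,(541,266))
rows((541,266,4,100))
E
```

```text
clock: 28.2
eef_pos: [0.5392, 0.2658, 0.1193]
ee_rot: [[-0.986, -0.165, 0.0], [-0.165, 0.986, -0.0], [-0.0, -0.0, -1.0]]
contact_force: [-0.3, -0.4, 0.0]
grip_width: 0.0511
finger_force: 0.0
w [321. 209.] [546.4 266.4] [28.  67.1] 9.8
[-1.7, -0.2, 115.5, 0.0, 0.0, -0.5]
```

```bash
python3 -m handwheel '[[-6.5,-0.5,60,0,0,0],[-6.5,-0.5,116,0,0,0],[-6.5,-0.5,116,0,0,0],[-6.5,-0.5,116,0,0,0]]' 0.6 && python3 -m handwheel '[[0,0,0,0,0,0],[0,0,0,0,0,0],[0,0,0,0,0,0],[0,0,0,0,0,0]]' 0 50 && python3 -m handwheel '[[0,0,-60,0,0,0],[0,0,-120,0,0,0],[0,0,-150,0,0,0],[0,0,-150,0,0,0]]'
python3 -c "
from h import *
rows((500,100,160,60),slot('short',10/56,110),slot('short',10/56,16))"
```

```text
clock: 28.75
eef_pos: [0.5459, 0.2667, 0.0038]
ee_rot: [[-0.986, -0.166, 0.0], [-0.166, 0.986, 0.0], [-0.0, 0.0, -1.0]]
contact_force: [0.2, 0.4, 0.2]
grip_width: 0.051
finger_force: 0.0
clock: 29.25
eef_pos: [0.5467, 0.2671, 0.0048]
ee_rot: [[-0.986, -0.166, 0.002], [-0.166, 0.986, 0.001], [-0.002, 0.0, -1.0]]
contact_force: [-0.8, 0.1, 6.3]
grip_width: 0.0271
finger_force: 50.5
clock: 29.75
eef_pos: [0.5475, 0.2675, 0.1568]
ee_rot: [[-0.986, -0.166, 0.006], [-0.166, 0.986, 0.002], [-0.006, 0.001, -1.0]]
contact_force: [0.0, -0.6, 0.1]
grip_width: 0.0269
finger_force: 49.7
[74.6, -157.2, -3.9, 0.2, 0.3, 39.6]
[75.7, -435.2, 45.8, 0.3, 0.2, 94.0]
[76.3, -435.4, 139.8, 0.3, 0.2, 94.0]
```

```bash
python3 -m handwheel '[[75,-157,-4,0,0,40],[75,-157,-4,0,0,40],[75,-157,-4,0,0,40],[75,-157,-4,0,0,40],[76,-435,46,0,0,94],[76,-435,46,0,0,94],[76,-435,46,0,0,94],[76,-435,46,0,0,94],[76,-435,46,0,0,94],[76,-435,46,0,0,94],[76,-435,46,0,0,94],[76,-435,46,0,0,94]]'
cat >> h.py <<'E'
def rowfit(w,row,x0):
    P=cloud(w)*1000; a=np.radians(CY); ux=np.array([np.cos(a),np.sin(a)]); uy=np.array([-ux[1],ux[0]])
    o=dict(mid=139,short=0,long=-139.5)[row]; q=P[...,:2]-CO; X=q@ux; Y=q@uy-o; z=P[...,2]
    f=(z>5)&(z<15)&(abs(Y)<69)&(abs(X)<95)
    for lo in range(-90,90,30):
        k=f&(X>lo)&(X<lo+30); print(lo,k.sum(),np.percentile(Y[k],[.5,99.5]).round(1) if k.any() else 0)
    k=(z>95)&(z<150)&(abs(X-x0)<22)&(w['color'].max(-1)<60)&(abs(Y)<69); r=cv2.minAreaRect(np.c_[X[k],Y[k]].astype(np.float32)); print('blank',r,np.percentile(z[k],95))
E
python3 - <<'E'
from h import *
w=snap('wrist'); rowfit(w,'short',10); rows(slot('short',10/56,16))
for b in blobs(snap('top')): print(*b[:4])
E
```

```text
clock: 31.25
eef_pos: [0.5428, -0.1735, 0.1068]
ee_rot: [[-0.099, 0.995, -0.001], [0.995, 0.099, 0.001], [0.001, -0.001, -1.0]]
contact_force: [0.2, 1.6, 0.6]
grip_width: 0.0273
finger_force: 49.9
-90 4137 [-39.8  36.4]
-60 4139 [-39.9  36.5]
-30 3023 [-38.4  36.5]
0 2068 [-14.1  36. ]
30 3978 [-39.8  35.9]
60 4120 [-39.9  36. ]
blank ((6.870724678039551, 1.2225074768066406), (68.2410659790039, 43.06233596801758), 68.73678588867188) 144.6409467762713
[-0.9, 2.4, 91.2, -0.0, -0.0, 0.1]
[181. 193.] [539.4 351.5] [ 26.5 107.2] 170.4
[243. 242.] [398.8 167.2] [26.6 99.6] 12.3
[213. 242.] [401.4 251.2] [25.9 48.2] 0.6
```

```bash
python3 -m handwheel '[[0,1,50,0,0,0],[0,1,80,0,0,0],[0,1,91,0,0,0],[0,1,91,0,0,0]]' && python3 -m handwheel '[[0,0,0,0,0,0],[0,0,0,0,0,0],[0,0,0,0,0,0]]' 0.46 && python3 -m handwheel '[[0,0,-50,0,0,0],[0,0,-110,0,0,0],[0,0,-140,0,0,0],[0,0,-140,0,0,0]]'
python3 - <<'E'
from h import *
w=snap('wrist','w6.png'); inrow(w,'short'); rowfit(w,'short',99)
rows((450,100,200,60),(400,251,120,92))
E
```

```text
clock: 31.85
eef_pos: [0.5447, -0.1744, 0.0169]
ee_rot: [[-0.098, 0.995, 0.001], [0.995, 0.098, -0.0], [-0.0, 0.001, -1.0]]
contact_force: [0.2, -0.4, -0.1]
grip_width: 0.0274
finger_force: 50.2
clock: 32.22
eef_pos: [0.5446, -0.1749, 0.017]
ee_rot: [[-0.097, 0.995, 0.001], [0.995, 0.097, -0.0], [-0.001, 0.001, -1.0]]
contact_force: [0.3, 0.1, 0.2]
grip_width: 0.0396
finger_force: 0.0
clock: 32.72
eef_pos: [0.5463, -0.1756, 0.1603]
ee_rot: [[-0.097, 0.995, 0.007], [0.995, 0.097, -0.003], [-0.004, 0.007, -1.0]]
contact_force: [1.0, 0.0, 0.2]
grip_width: 0.0392
finger_force: 0.0
row short [318. 186.] [ 9.5 -0.6] [47.9 27.9] 89.3 [33.8 38.  39.1]
-90 3002 [-39.8  37.4]
-60 2971 [-39.8  37.3]
-30 2564 [-40.   37.3]
0 869 [-39.8  37.4]
30 2959 [-39.9  37.3]
60 2958 [-39.9  37.2]
blank ((115.45408630371094, 0.5261993408203125), (136.9464569091797, 9.817270278930664), 89.5806655883789) 148.4848562777997
[282.9, -67.6, -42.9, 0.1, 0.1, -54.4]
[438.1, -102.9, 36.8, 0.1, 0.2, -86.4]
```

View pics/w6.png

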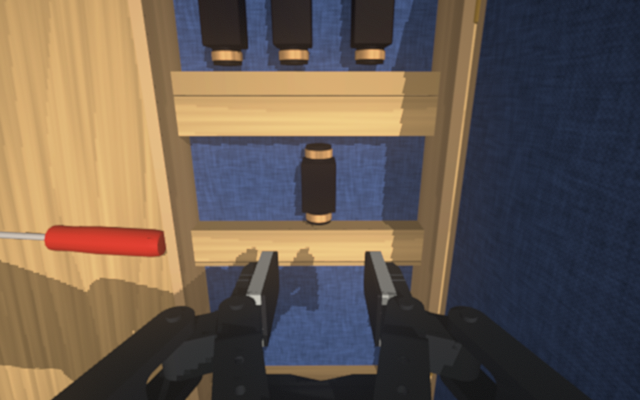

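The short blank lies square in the middle row at (318,183), and the three mids are in the next row along (225-370,30). Next is the second short.

```bash
python3 -m handwheel '[[283,-68,-43,0,0,-54],[283,-68,-43,0,0,-54],[283,-68,-43,0,0,-54],[283,-68,-43,0,0,-54],[283,-68,-43,0,0,-54],[438,-103,37,0,0,-86],[438,-103,37,0,0,-86],[438,-103,37,0,0,-86],[438,-103,37,0,0,-86],[438,-103,37,0,0,-86],[438,-103,37,0,0,-86],[438,-103,37,0,0,-86]]' 0.6
python3 - <<'E'
from h import *
w=snap('wrist'); wfit(w,(400,251))
rows((400,251,4,92))
E
```

```text
clock: 34.28
eef_pos: [0.4, 0.2505, 0.12]
ee_rot: [[-1.0, -0.025, 0.001], [-0.025, 1.0, 0.0], [-0.001, 0.0, -1.0]]
contact_force: [-0.3, -0.2, 0.1]
grip_width: 0.0514
finger_force: 0.0
w [322. 200.] [401.3 250.8] [28.  66.8] 1.3
[-0.0, 0.4, 115.9, 0.0, 0.1, -0.5]
```

```bash
python3 -m handwheel '[[-1,0,60,0,0,0],[-1,0,116,0,0,0],[-1,0,116,0,0,0],[-1,0,116,0,0,0]]' 0.6 && python3 -m handwheel '[[0,0,0,0,0,0],[0,0,0,0,0,0],[0,0,0,0,0,0],[0,0,0,0,0,0]]' 0 50 && python3 -m handwheel '[[0,0,-60,0,0,0],[0,0,-120,0,0,0],[0,0,-150,0,0,0],[0,0,-150,0,0,0]]'
python3 -c "
from h import *
rows((440,100,160,60),slot('short',-50/56,110),slot('short',-50/56,16))"
```

```text
clock: 34.83
eef_pos: [0.4007, 0.2511, 0.004]
ee_rot: [[-1.0, -0.027, 0.0], [-0.027, 1.0, 0.0], [-0.0, 0.0, -1.0]]
contact_force: [0.2, -0.1, 0.5]
grip_width: 0.0515
finger_force: 0.0
clock: 35.33
eef_pos: [0.4014, 0.2518, 0.005]
ee_rot: [[-1.0, -0.028, 0.003], [-0.028, 1.0, 0.001], [-0.003, 0.001, -1.0]]
contact_force: [-1.8, -0.1, 6.9]
grip_width: 0.0272
finger_force: 50.5
clock: 35.83
eef_pos: [0.4018, 0.2521, 0.1567]
ee_rot: [[-1.0, -0.028, 0.006], [-0.028, 1.0, 0.003], [-0.006, 0.003, -1.0]]
contact_force: [-0.0, 0.2, -0.9]
grip_width: 0.0271
finger_force: 49.6
[-34.0, -153.1, -3.6, 0.3, 0.3, 31.6]
[-71.7, -434.5, 45.9, 0.4, 0.2, 86.0]
[-71.1, -434.8, 139.9, 0.4, 0.2, 86.0]
```

```bash
python3 -m handwheel '[[-34,-153,-4,0,0,32],[-34,-153,-4,0,0,32],[-34,-153,-4,0,0,32],[-34,-153,-4,0,0,32],[-72,-434.5,46,0,0,86],[-72,-434.5,46,0,0,86],[-72,-434.5,46,0,0,86],[-72,-434.5,46,0,0,86],[-72,-434.5,46,0,0,86],[-72,-434.5,46,0,0,86],[-72,-434.5,46,0,0,86],[-72,-434.5,46,0,0,86],[-72,-434.5,100,0,0,86],[-72,-434.5,130,0,0,86],[-72,-434.5,139.5,0,0,86],[-72,-434.5,139.5,0,0,86]]' && python3 -m handwheel '[[0,0,0,0,0,0],[0,0,0,0,0,0],[0,0,0,0,0,0]]' 0.46 && python3 -m handwheel '[[0,0,-50,0,0,0],[0,0,-110,0,0,0],[0,0,-140,0,0,0],[0,0,-140,0,0,0]]'
python3 - <<'E'
from h import *
w=snap('wrist'); inrow(w,'short')
for b in blobs(snap('top')): print(*b[:4])
rows((450,100,200,60),(541,351,120,80.5))
E
```

```text
clock: 37.83
eef_pos: [0.4847, -0.1803, 0.0151]
ee_rot: [[-0.1, 0.995, 0.001], [0.995, 0.1, -0.0], [-0.0, 0.001, -1.0]]
contact_force: [0.8, -0.1, -1.0]
grip_width: 0.0272
finger_force: 50.1
clock: 38.2
eef_pos: [0.4847, -0.181, 0.0145]
ee_rot: [[-0.097, 0.995, 0.001], [0.995, 0.097, -0.0], [-0.0, 0.001, -1.0]]
contact_force: [1.0, 1.7, 2.5]
grip_width: 0.0392
finger_force: 0.2
clock: 38.7
eef_pos: [0.4858, -0.1821, 0.1572]
ee_rot: [[-0.097, 0.995, 0.006], [0.995, 0.097, -0.003], [-0.004, 0.006, -1.0]]
contact_force: [-0.0, -0.1, -0.0]
grip_width: 0.0392
finger_force: 0.0
row short [319. 185.] [-51.1  -1. ] [27.8 66.9] 0.7 [30.4 37.8 39.1]
row short [393. 185.] [ 9.3 -1. ] [66.9 28.4] 89.9 [29.1 37.9 39.1]
[181. 193.] [539.8 351.8] [ 28.8 107.7] 167.8
[243. 242.] [398.8 167. ] [ 26.1 100.2] 11.9
[282.9, -6.1, -47.0, -0.0, -0.1, -54.4]
[523.8, 109.0, 33.0, -0.0, -0.1, -74.9]
```

```bash
python3 -m handwheel '[[283,-6,-47,0,0,-54],[283,-6,-47,0,0,-54],[283,-6,-47,0,0,-54],[283,-6,-47,0,0,-54],[283,-6,-47,0,0,-54],[524,109,33,0,0,-75],[524,109,33,0,0,-75],[524,109,33,0,0,-75],[524,109,33,0,0,-75],[524,109,33,0,0,-75],[524,109,33,0,0,-75],[524,109,33,0,0,-75]]' 0.6
python3 - <<'E'
from h import *
w=snap('wrist'); wfit(w,(541,351),.085)
rows((543,351,4,80.5))
E
```

```text
clock: 40.3
eef_pos: [0.5407, 0.3499, 0.1191]
ee_rot: [[-0.986, 0.164, -0.003], [0.164, 0.986, -0.002], [0.002, -0.002, -1.0]]
contact_force: [0.4, 0.7, -0.2]
grip_width: 0.0518
finger_force: 0.0
w [324. 199.] [544.2 350.8] [ 28.1 118.7] 170.1
[-1.9, 1.8, 115.9, -0.1, -0.1, 0.0]
```

```bash
python3 -m handwheel '[[-3,1.5,60,0,0,0],[-3,1.5,116,0,0,0],[-3,1.5,116,0,0,0],[-3,1.5,116,0,0,0]]' 0.6 && python3 -m handwheel '[[0,0,0,0,0,0],[0,0,0,0,0,0],[0,0,0,0,0,0],[0,0,0,0,0,0]]' 0 50 && python3 -m handwheel '[[0,0,-60,0,0,0],[0,0,-120,0,0,0],[0,0,-150,0,0,0],[0,0,-150,0,0,0]]'
python3 -c "
from h import *
rows((500,130,160,60),slot('long',10/56,110),slot('long',10/56,16))"
```

```text
clock: 40.85
eef_pos: [0.5455, 0.3515, 0.0064]
ee_rot: [[-0.986, 0.165, 0.001], [0.165, 0.986, 0.001], [-0.001, 0.001, -1.0]]
contact_force: [0.8, 0.1, 1.1]
grip_width: 0.0514
finger_force: 0.0
clock: 41.35
eef_pos: [0.5463, 0.3526, 0.0075]
ee_rot: [[-0.987, 0.164, 0.003], [0.164, 0.987, 0.001], [-0.003, 0.002, -1.0]]
contact_force: [-0.7, -0.9, 7.3]
grip_width: 0.0268
finger_force: 51.5
clock: 41.85
eef_pos: [0.5465, 0.353, 0.159]
ee_rot: [[-0.987, 0.164, 0.006], [0.164, 0.987, 0.003], [-0.006, 0.004, -1.0]]
contact_force: [0.2, 0.9, -1.8]
grip_width: 0.027
finger_force: 50.5
[9.4, -227.6, -2.1, 0.3, 0.3, 20.6]
[-121.1, -655.3, 46.7, 0.4, 0.1, 75.0]
[-120.5, -655.7, 140.7, 0.4, 0.1, 75.0]
```

```bash
python3 -m handwheel '[[9,-228,-2,0,0,20],[9,-228,-2,0,0,20],[9,-228,-2,0,0,20],[9,-228,-2,0,0,20],[-121,-655,46,0,0,75],[-121,-655,46,0,0,75],[-121,-655,46,0,0,75],[-121,-655,46,0,0,75],[-121,-655,46,0,0,75],[-121,-655,46,0,0,75],[-121,-655,46,0,0,75],[-121,-655,46,0,0,75],[-121,-655,46,0,0,75],[-121,-655,46,0,0,75]]'
python3 - <<'E'
from h import *
w=snap('wrist','w7.png'); rowfit(w,'long',10); rows(slot('long',10/56,18))
E
```

```text
clock: 43.6
eef_pos: [0.5564, -0.3122, 0.1077]
ee_rot: [[-0.098, 0.995, -0.002], [0.995, 0.098, 0.002], [0.002, -0.001, -1.0]]
contact_force: [0.0, 0.7, -0.7]
grip_width: 0.0267
finger_force: 50.5
-90 7072 [-66.3  64.4]
-60 6670 [-66.   64.5]
-30 2982 [-39.2  64.5]
0 1118 [31.6 64.6]
30 5550 [-51.3  63.9]
60 7039 [-66.4  63.9]
blank ((10.545454025268555, 7.554500579833984), (43.646602630615234, 110.68206024169922), 6.214675426483154) 139.09048458613574
[-1.3, 2.4, 90.2, -0.0, -0.1, 0.1]
```

View pics/w7.png

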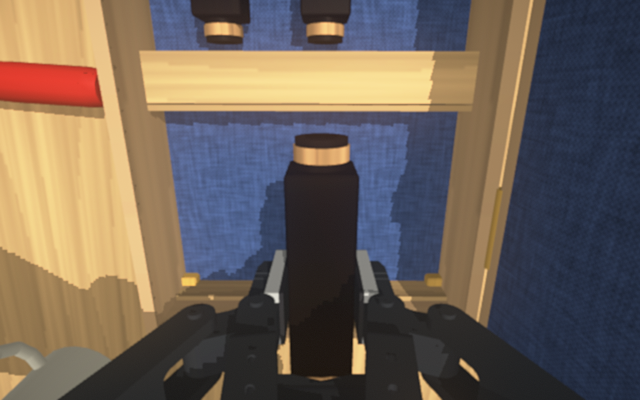

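The long blank at (321,255) hangs square above the right row; its far end is at (322,140) and the block edge is at about row 110. I'll check its lengthwise centring.

Run:
```python
from h import *
w=snap('wrist'); P=cloud(w)*1000; a=np.radians(CY); ux=np.array([np.cos(a),np.sin(a)]); uy=np.array([-ux[1],ux[0]])
q=P[...,:2]-CO; X=q@ux; Y=q@uy+139.5; z=P[...,2]
for v in range(130,270,10): print(v,X[v,322].round(1),Y[v,322].round(1),z[v,322].round(1),w['color'][v,322])
print(w['eye'],w['rotation'].round(2).tolist())
```

```text
130 8.5 51.7 10.2 [146 106  95]
140 8.1 61.6 123.7 [41 46 60]
150 8.1 58.1 124.9 [106 162 216]
160 8.1 54.7 126.3 [105 162 215]
170 nan nan nan [39 40 50]
180 8.1 47.8 128.7 [36 37 47]
190 8.1 43.8 128.3 [36 35 45]
200 8.1 40.2 129.2 [36 36 44]
210 8.1 36.3 129.2 [33 33 41]
220 8.2 32.0 128.6 [33 33 40]
230 8.2 28.5 130.1 [33 33 39]
240 8.2 23.5 128.2 [33 32 39]
250 8.2 19.7 129.2 [30 31 37]
260 8.2 15.0 128.5 [31 32 38]
[ 0.54885793 -0.23327731  0.25086588] [[1.0, -0.09, -0.03], [0.1, 0.95, 0.31], [0.0, -0.31, 0.95]]
```

```bash
python3 -m handwheel '[[-3.5,1,30,0,0,0],[-3.5,1,60,0,0,0],[-3.5,1,80,0,0,0],[-3.5,1,89,0,0,0],[-3.5,1,89,0,0,0]]' && python3 -m handwheel '[[0,0,0,0,0,0],[0,0,0,0,0,0],[0,0,0,0,0,0]]' 0.46 && python3 -m handwheel '[[0,0,-50,0,0,0],[0,0,-110,0,0,0],[0,0,-140,0,0,0],[0,0,-140,0,0,0]]'
python3 - <<'E'
from h import *
w=snap('wrist'); inrow(w,'long'); rowfit(w,'long',200) if 0 else None
rows((430,0,220,60),(399,167,120,102))
E
```

```text
clock: 44.32
eef_pos: [0.5583, -0.317, 0.0197]
ee_rot: [[-0.098, 0.995, -0.0], [0.995, 0.098, 0.0], [0.0, -0.0, -1.0]]
contact_force: [0.4, -0.3, -1.1]
grip_width: 0.0268
finger_force: 50.5
clock: 44.7
eef_pos: [0.5588, -0.3178, 0.0208]
ee_rot: [[-0.097, 0.995, 0.001], [0.995, 0.097, -0.001], [-0.001, 0.001, -1.0]]
contact_force: [0.3, -0.2, -0.3]
grip_width: 0.0392
finger_force: 0.0
clock: 45.2
eef_pos: [0.5602, -0.3187, 0.1645]
ee_rot: [[-0.097, 0.995, 0.007], [0.995, 0.097, -0.004], [-0.005, 0.006, -1.0]]
contact_force: [0.2, 0.0, -0.4]
grip_width: 0.0393
finger_force: 0.0
row long [318. 179.] [ 9.1 -1.3] [97.5 28. ] 89.7 [36.6 38.  39.2]
[328.8, -97.3, -59.5, 0.1, 0.2, -54.4]
[498.2, -112.2, 40.2, 0.0, 0.2, -96.4]
```

```bash
python3 -m handwheel '[[329,-97,-60,0,0,-54],[329,-97,-60,0,0,-54],[329,-97,-60,0,0,-54],[329,-97,-60,0,0,-54],[329,-97,-60,0,0,-54],[329,-97,-60,0,0,-54],[498,-112,40,0,0,-96],[498,-112,40,0,0,-96],[498,-112,40,0,0,-96],[498,-112,40,0,0,-96],[498,-112,40,0,0,-96],[498,-112,40,0,0,-96],[498,-112,40,0,0,-96]]' 0.6
python3 - <<'E'
from h import *
w=snap('wrist'); wfit(w,(398,167),.085)
for b in blobs(snap('top')): print(*b[:4])
rows((399,167,4,102))
E
```

```text
clock: 46.88
eef_pos: [0.3989, 0.1667, 0.1202]
ee_rot: [[-0.98, -0.198, 0.001], [-0.198, 0.98, 0.0], [-0.001, -0.0, -1.0]]
contact_force: [0.6, -0.3, -0.3]
grip_width: 0.0512
finger_force: 0.0
w [321. 196.] [400.3 166.5] [ 28.1 119.2] 11.8
[244. 250.] [377.4 163.2] [27.5 56.3] 12.0
[0.0, 0.2, 116.3, 0.0, 0.1, -0.6]
```

```bash
python3 -m handwheel '[[-1,0,60,0,0,0],[-1,0,116,0,0,0],[-1,0,116,0,0,0],[-1,0,116,0,0,0]]' 0.6 && python3 -m handwheel '[[0,0,0,0,0,0],[0,0,0,0,0,0],[0,0,0,0,0,0],[0,0,0,0,0,0]]' 0 50 && python3 -m handwheel '[[0,0,-60,0,0,0],[0,0,-120,0,0,0],[0,0,-150,0,0,0],[0,0,-150,0,0,0]]'
python3 -c "
from h import *
rows((430,30,170,60),slot('long',-50/56,110),slot('long',-50/56,16))"
```

```text
clock: 47.48
eef_pos: [0.4005, 0.1676, 0.0055]
ee_rot: [[-0.98, -0.2, 0.001], [-0.2, 0.98, 0.0], [-0.001, 0.0, -1.0]]
contact_force: [0.2, 0.1, 1.0]
grip_width: 0.0513
finger_force: 0.0
clock: 47.98
eef_pos: [0.4013, 0.1681, 0.0063]
ee_rot: [[-0.98, -0.201, 0.004], [-0.201, 0.98, 0.001], [-0.004, 0.0, -1.0]]
contact_force: [-0.2, -1.0, 6.8]
grip_width: 0.027
finger_force: 51.2
clock: 48.48
eef_pos: [0.4013, 0.1682, 0.1576]
ee_rot: [[-0.98, -0.201, 0.008], [-0.201, 0.98, 0.002], [-0.008, 0.001, -1.0]]
contact_force: [-0.2, -0.9, -1.4]
grip_width: 0.0269
finger_force: 50.2
[-0.5, -141.1, -12.5, 0.2, 0.4, 41.6]
[2.0, -496.9, 47.3, 0.4, 0.3, 96.0]
[2.8, -496.9, 141.3, 0.4, 0.3, 96.0]
```

```bash
python3 -m handwheel '[[0,-141,-12,0,0,42],[0,-141,-12,0,0,42],[0,-141,-12,0,0,42],[0,-141,-12,0,0,42],[2,-497,47,0,0,96],[2,-497,47,0,0,96],[2,-497,47,0,0,96],[2,-497,47,0,0,96],[2,-497,47,0,0,96],[2,-497,47,0,0,96],[2,-497,47,0,0,96],[2,-497,47,0,0,96],[2,-497,47,0,0,96]]'
python3 - <<'E'
from h import *
w=snap('wrist'); rowfit(w,'long',-50); rows(slot('long',-50/56,18))
P=cloud(w)*1000; a=np.radians(CY); uy=np.array([-np.sin(a),np.cos(a)]); Y=(P[...,:2]-CO)@uy+139.5
print([(v,Y[v,322].round(1),P[v,322,2].round(1)) for v in range(128,160,3)])
E
```

```text
clock: 50.1
eef_pos: [0.4967, -0.3182, 0.1062]
ee_rot: [[-0.099, 0.995, -0.001], [0.995, 0.099, 0.001], [0.001, -0.001, -1.0]]
contact_force: [-0.2, 0.3, -0.9]
grip_width: 0.0268
finger_force: 50.4
-90 3007 [-39.5  64.5]
-60 1266 [29.5 64.5]
-30 4994 [-47.   64.5]
0 831 [-66.3  64.6]
30 6662 [-66.5  63.9]
60 7140 [-66.4  63.9]
blank ((-49.49142074584961, 8.946849822998047), (43.618141174316406, 106.18111419677734), 6.400164604187012) 141.98454830871233
[-0.9, 2.4, 88.7, -0.0, -0.0, 0.1]
[(128, np.float64(53.2), np.float64(10.5)), (131, np.float64(51.2), np.float64(10.1)), (134, np.float64(49.0), np.float64(9.4)), (137, np.float64(61.3), np.float64(112.5)), (140, np.float64(61.0), np.float64(118.4)), (143, np.float64(60.8), np.float64(124.3)), (146, np.float64(59.7), np.float64(124.3)), (149, np.float64(58.6), np.float64(124.1)), (152, np.float64(57.6), np.float64(124.6)), (155, np.float64(56.6), np.float64(125.1)), (158, np.float64(55.7), np.float64(126.3))]
```

```bash
python3 -m handwheel '[[-2.5,1,30,0,0,0],[-2.5,1,60,0,0,0],[-2.5,1,80,0,0,0],[-2.5,1,90,0,0,0],[-2.5,1,90,0,0,0]]' && python3 -m handwheel '[[0,0,0,0,0,0],[0,0,0,0,0,0],[0,0,0,0,0,0]]' 0.46 && python3 -m handwheel '[[0,0,-50,0,0,0],[0,0,-110,0,0,0],[0,0,-160,0,0,0],[0,0,-160,0,0,0]]'
python3 - <<'E'
from h import *
w=snap('wrist'); inrow(w,'long')
rows((430,0,260,60),(400,330,260,60))
E
```

```text
clock: 50.78
eef_pos: [0.499, -0.3222, 0.0175]
ee_rot: [[-0.098, 0.995, 0.001], [0.995, 0.098, -0.001], [-0.001, 0.001, -1.0]]
contact_force: [0.1, -0.0, -1.6]
grip_width: 0.0268
finger_force: 50.6
clock: 51.15
eef_pos: [0.4987, -0.3223, 0.0173]
ee_rot: [[-0.097, 0.995, 0.001], [0.995, 0.097, -0.001], [-0.001, 0.001, -1.0]]
contact_force: [0.9, -0.4, 0.3]
grip_width: 0.0392
finger_force: 0.0
clock: 51.65
eef_pos: [0.5011, -0.3242, 0.1836]
ee_rot: [[-0.097, 0.995, 0.009], [0.995, 0.097, -0.007], [-0.008, 0.008, -1.0]]
contact_force: [0.2, -0.7, -0.9]
grip_width: 0.0392
finger_force: 0.0
row long [317. 172.] [-50.8  -2.7] [ 28.  118.7] 0.4 [33.3 38.  39.2]
row long [385. 172.] [ 9.  -3.1] [118.5  28.4] 89.7 [30.8 38.  39.3]
[328.0, -37.6, -81.5, 0.1, 0.3, -54.4]
[659.4, -35.4, -82.8, 0.1, 0.3, -54.4]
```

```bash
python3 -m handwheel '[[328,-38,-81,0,0,-54],[328,-38,-81,0,0,-54],[328,-38,-81,0,0,-54],[328,-38,-81,0,0,-54],[328,-38,-81,0,0,-54],[328,-38,-81,0,0,-54],[659,-35,-83,0,0,-54],[659,-35,-83,0,0,-54],[659,-35,-83,0,0,-54],[659,-35,-83,0,0,-54],[659,-35,-83,0,0,-54],[659,-35,-83,0,0,-54],[659,-35,-83,0,0,-54],[659,-35,-83,0,0,-54]]'
python3 - <<'E'
from h import *
s=snap('top'); cv2.imwrite('pics/fin.png',cv2.resize(s['color'][100:270,140:480],None,fx=2.3,fy=2.3,interpolation=cv2.INTER_CUBIC))
for r in('mid','short','long'): inrow(s,r)
for b in blobs(s): print(*b[:4])
P=cloud(s); m=(P[...,2]>.09)&(P[...,2]<.3)&(P[...,0]>.6)&(P[...,0]<.74)&(P[...,1]<.04)&(P[...,1]>-.37)
q=P[m]; ux=np.array([np.cos(.0985),np.sin(.0985)]); k=np.polyfit(q[:,2],(q[:,:2]-[.5355,-.1752])@ux,1); print('lid',np.pi/2+np.arctan(k[0]))
E
```

```text
clock: 53.45
eef_pos: [0.3996, 0.3291, 0.2589]
ee_rot: [[-0.862, 0.508, -0.001], [0.508, 0.862, -0.001], [0.0, -0.002, -1.0]]
contact_force: [-0.8, 0.8, 2.0]
grip_width: 0.0394
finger_force: 0.0
row mid [312. 181.] [47.9  2.5] [90.8 28.9] 89.4 [29.1 37.6 41.1]
row mid [315. 200.] [-8.6  1.5] [29.3 91.4] 1.4 [30.  37.5 40.7]
row mid [317. 218.] [-58.2   1.2] [28.3 91.7] 0.4 [29.7 37.4 40.6]
row short [366. 209.] [-50.3   1.4] [28.  66.1] 1.3 [28.  37.1 40.1]
row long [412. 183.] [9.8 0.1] [ 28.3 117.6] 0.1 [28.8 37.5 41.1]
row long [416. 204.] [-49.9  -2.1] [ 28.3 122.9] 0.5 [29.9 37.4 40.7]
lid 1.7347780760040505
```

View pics/fin.png

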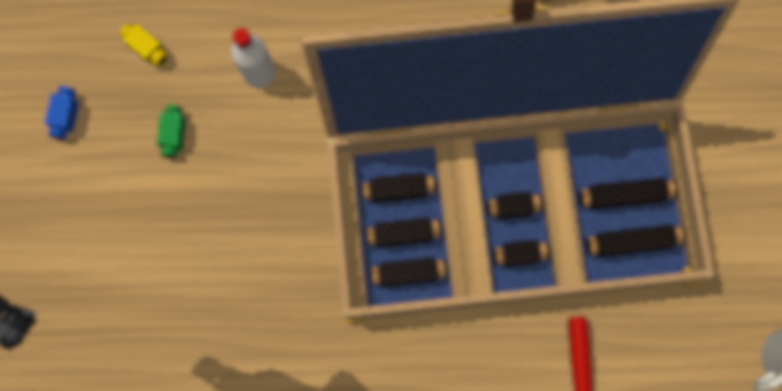

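The final picture shows all seven blanks lying square in their rows: mids at (400,187), (403,232), (408,272); shorts at (514,205), (521,252); longs at (628,192), (636,240). The lid is on its stop, the bystanders have not moved, and the arm is clear.

```bash
python3 -c "
from station import env
print(env.close_job())"
```

```text
the job is handed in; nothing more can be done
None
```

The lid is open on its stop, all seven blanks (three mid, two short, two long) lie flat and square in their own rows, the glue bottle, mug and screwdriver were left alone, and the job was handed in at about 53 s.

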